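Nest two cup sets and put them away in the drawer

ROBOT

A 6-joint arm with a two-finger parallel gripper is mounted at the origin on a cart in front of the work surface, level with it; the furniture and walls round the work are solid. World frame = base frame: x ahead of the robot, y to its left, z up, the work surface at z = 0. Lengths are in m, angles in rad, forces in N, time in s.
With the tool pointing down it reaches from about 0.35 to 0.775 m from the base axis. Payload 7.3 kg.
Tool frame: the origin (TCP) lies between the finger pads; the fingertips stand 25 mm ahead of it and the grasp point (between the pads) lies 6 mm ahead of it; y points along the fingers, z is the direction in which the jaws open and shut, and the axes are right-handed (so a half turn about y gives the same grasp; the last joint's range is limited). The gripper opens to 92 mm and grips with 3 to 60 N. Pads are 19 mm wide; open, the fingers measure 130 mm over their backs; the gripper's body (75 mm by 190 mm) begins 47 mm behind the grasp point.
Start: joints at [-1.474, 0.342, 1.524, -0, 1.275, -0.146], TCP at [0.126, -0.51, 0.222] pointing down, gripper open.
Joint ranges: [-2.53, 2.53], [-0.77, 2.02], [0.04, 2.7], [-1, 4.14], [0.28, 2.66], [-3.11, 3.11]. Speed limits (rad/s): [2.57, 2.57, 3.14, 3.14, 3.14, 3.14].

INTERFACE

Orientations are given as [roll, pitch, yaw] about the fixed x, y, z axes, in that order (R = Rz(yaw) Ry(pitch) Rx(roll)).
In Python, from cell import sensors, read_camera, hand_in gives the robot as it stands. The module is installed in compiled form; this text tells all that it offers.
- The arm moves only by the tool send_rows, never from a script. Its argument "motion" is a list that holds one entry, the list of rows, each a list of 4 numbers: the shift along the tool's x, y, z in m, then the turn about the tool's y in degrees. In form: [[[tx, ty, tz, twist], ...]]. A call has 1 to 8 rows; each row is the pose to reach, as a shift and turn from the pose measured when the call began, along the tool's axes at that moment; what a row does not reach only later rows make up. A row lasts 1/10 s, in which the tool goes at most 50 mm and 8.59 degrees, less where a joint would pass 70% of its speed; a pose out of reach is approached as far as the arm can. A call with a gripper value outside its range is refused whole. "gripper" is the opening, from 0 (shut) to 1 (fully open), set as the call begins (left out, the last holds). The fingers move at their own pace and stop on an object; "grip_force" is the grip in N (left out, the last holds). Time passes only in rows, so rows that repeat a pose let the fingers close. It gives the time, the measured TCP pose, the force and the opening at its end, in the units of the state.
- sensors.observe(): the state, without advancing time (a new reading comes with each control period).
- read_camera(name): name is "scene" or "top" or "wrist"; returns a dict with "frame" (420x560x3 uint8, red, green, blue), "fx", "fy", "cx", "cy" (pixels), "distortion" ([k1, k2, p1, p2, k3] as OpenCV has them; the pictures are not rectified), "extrinsics" (4x4, takes a point from world to camera coordinates). Camera axes: x right, y up, looking along -z (the intrinsics and any distortion apply to the point x, -y, -z); pixel columns grow to the right and rows downward; lengths in m; the calibration is good to about 2 mm. A picture is of the moment at which its call begins. There is no depth.
- hand_in(): hands the job in, once; it reports no verdict.
The state is a dict: "time": time; "qpos": joint angles; "qvel": joint speeds; "joint_efforts": joint torques, N m; "tool_pos": TCP position; "tool_rot": TCP orientation; "contact_force": force on the tool from outside, world axes, zero at the start; "torque": the same for the moment, N m; "opening": finger opening in m.
Only numpy, scipy, OpenCV 4.12 (cv2) and the standard library are available. Lean on these libraries where they do the work, as an engineer would, in place of code of your own. Each camera call takes 0.05 s, during which the arm holds its last target.

TASK

Put the ceramic cups away: pull the drawer of the bench-top unit fully open, stand the large white cup in the white-lined bay and the large blue cup in the blue-lined bay, and nest whatever smaller cups are on the bench inside the cup of their own colour, from largest to smallest, each standing upright and fully down. Then push the drawer fully shut; leave the other things on the bench where they are.

Things in the scene. Friction and masses are not known exactly. Their poses are not given: they have to be found in the camera images.
- white_large: large white ceramic cup, round and open at the top, straight-sided, outer diameter 68 mm, inner diameter 62 mm (walls 3 mm), 55 mm tall; solid foot, the inner floor is 16 mm above the underside, so a smaller cup standing inside shows 16 mm above the rim round it. Mass about 160 g. Origin: centre of the underside, z up through the mouth.
- white_medium: medium white ceramic cup, round and open at the top, straight-sided, outer diameter 54 mm, inner diameter 48 mm (walls 3 mm), 55 mm tall; solid foot, the inner floor is 16 mm above the underside, so a smaller cup standing inside shows 16 mm above the rim round it. Mass about 110 g. Origin: centre of the underside, z up through the mouth. May be absent.
- white_small: small white ceramic cup, round and open at the top, straight-sided, outer diameter 40 mm, inner diameter 34 mm (walls 3 mm), 55 mm tall; solid foot, the inner floor is 16 mm above the underside, so a smaller cup standing inside shows 16 mm above the rim round it. Mass about 70 g. Origin: centre of the underside, z up through the mouth. May be absent.
- blue_large: large blue ceramic cup, round and open at the top, straight-sided, outer diameter 68 mm, inner diameter 62 mm (walls 3 mm), 55 mm tall; solid foot, the inner floor is 16 mm above the underside, so a smaller cup standing inside shows 16 mm above the rim round it. Mass about 160 g. Origin: centre of the underside, z up through the mouth.
- blue_medium: medium blue ceramic cup, round and open at the top, straight-sided, outer diameter 54 mm, inner diameter 48 mm (walls 3 mm), 55 mm tall; solid foot, the inner floor is 16 mm above the underside, so a smaller cup standing inside shows 16 mm above the rim round it. Mass about 110 g. Origin: centre of the underside, z up through the mouth. May be absent.
- blue_small: small blue ceramic cup, round and open at the top, straight-sided, outer diameter 40 mm, inner diameter 34 mm (walls 3 mm), 55 mm tall; solid foot, the inner floor is 16 mm above the underside, so a smaller cup standing inside shows 16 mm above the rim round it. Mass about 70 g. Origin: centre of the underside, z up through the mouth. May be absent.
- drawer (a joint): how far the single drawer of the grey bench-top unit is pulled out, m: 0 shut, 0.165 at the stop. It slides with about 1.5 N of friction and stays where it is left. The unit is fixed, 195 mm deep, 250 mm wide, 150 mm tall. The white drawer front is 248 mm wide, 12 mm thick, reaches 146 mm above the worktop; shut, its inner face lies in line with the unit's front edge.
- drawer_handle (a point): middle of the drawer's horizontal steel bar handle, 11 mm thick, 100 mm long, 35 mm in front of the drawer front and 125 mm above the worktop, free above and below. Moves with the drawer. Its own -x points straight out of the front, the way the drawer is pulled; y runs along the bar, z up.
- bay_white (a point): point on the drawer front's inner face, at floor level (14 mm above the worktop), in line with the drawer's left bay (+y side, white liner). The middle of the bay's floor is 85 mm behind it (+x). Bay 104 mm wide (y), 100 mm long (x), shut in by low dividers 20 mm high (outer side walls 30 mm). The shut unit leaves 128 mm above the floor. Moves with the drawer; axes as the handle's.
- bay_blue (a point): the same for the right bay (the -y side), which has a blue liner.
- stopper_1: red rubber stopper, 28 mm across, 27 mm high; a bystander. Origin: underside centre.
- jar: white jar with cream lid, 64 mm across, 100 mm high; a bystander. Origin: underside centre.
There are look-alikes about, which are no part of the job. What is shaped like the blue_large but green is not meant.

How it is judged:
By the outcome, as a careful person would: the job done as asked, in the order asked, and still so for the second after the job is handed in, with the robot touching nothing.
Of white_medium, white_small, blue_medium, blue_small only 2 to 4 are there at a start; the rules pass over those that are not, and their reading is None.
At some moment in a run one of white_large, white_medium, white_small, blue_large, blue_medium, blue_small may be knocked a few centimetres aside while the robot is not near it.
Once in a run the grip may slacken for a moment while it holds something.
It also fails if it takes over 210 s, if anything falls off the work surface, if the arm or the gripper's body presses on something with over 40 N, if the wrist force passes 120 N, or if a joint passes its speed limit or range.

## Working session

There is one attempt and no reset: what is moved stays moved. The work goes in short steps, Python scripts to look and compute and a tool call to move; the robot and the scene stay as the last step left them, time stands still between calls to the robot, and variables do not carry over. Pictures are saved under pics/ and viewed, and the job is handed in when it is done.

Besides the shell and the picture viewer there is one more tool, called in YAML: its name, and indented under it one key for each argument. send_rows: Moves the arm, as the interface text tells. Its arguments: {"type":"object","properties":{"motion":{"type":"array"},"gripper":{"type":"number"},"grip_force":{"type":"number"}},"required":["motion"]}

```bash
mkdir -p pics
cat > h.py <<'E'
import numpy as np, cv2, json
from cell import sensors, read_camera, hand_in
from scipy.spatial.transform import Rotation as R
def cam(n,save=None):
    c=read_camera(n)
    if save: cv2.imwrite('pics/'+save+'.png',cv2.cvtColor(c['frame'],cv2.COLOR_RGB2BGR))
    return c
def K(c): return np.array([[c['fx'],0,c['cx']],[0,c['fy'],c['cy']],[0,0,1.]])
def ray(c,uv):
    uv=np.array(uv,float).reshape(-1,1,2)
    p=cv2.undistortPoints(uv,K(c),np.array(c['distortion'],float)).reshape(-1,2)
    E=np.array(c['extrinsics']);Rw=E[:3,:3];t=E[:3,3]
    d=np.c_[p[:,0],-p[:,1],-np.ones(len(p))]
    return -Rw.T@t, d@Rw
def onz(c,uv,z):
    o,d=ray(c,uv); s=(z-o[2])/d[:,2]; return o+d*s[:,None]
def proj(c,P):
    P=np.array(P,float).reshape(-1,3);E=np.array(c['extrinsics'])
    q=P@E[:3,:3].T+E[:3,3]; q=q*[1,-1,-1]
    return cv2.projectPoints(q,np.zeros(3),np.zeros(3),K(c),np.array(c['distortion'],float))[0].reshape(-1,2)
def st(p=True):
    s=sensors.observe()
    if p: print('t',round(s['time'],2),'pos',np.round(s['tool_pos'],4),'rot',np.round(s['tool_rot'],3),'F',np.round(s['contact_force'],1),'open',round(float(s['opening']),4),'q',np.round(s['qpos'],2))
    return s
def totool(target,s=None):
    s=s or sensors.observe()
    return R.from_euler('xyz',s['tool_rot']).as_matrix().T@(np.array(target)-np.array(s['tool_pos']))
E
python3 - <<'E'
from h import *
s=st()
print(R.from_euler('xyz',s['tool_rot']).as_matrix().round(3))
for n in ['scene','top','wrist']:
    c=cam(n,n+'0'); E=np.array(c['extrinsics']); print(n,'campos',(-E[:3,:3].T@E[:3,3]).round(3),c['fx'],c['distortion'])
E
```

```text
t 0.0 pos [ 0.1262 -0.5092  0.2208] rot [-1.572  0.    -2.899] F [-0.5 -0.7  0.3] open 0.0916 q [-1.47  0.34  1.53 -0.    1.28 -0.15]
[[-0.971 -0.     0.24 ]
 [-0.24   0.002 -0.971]
 [-0.    -1.    -0.002]]
scene campos [0.014 0.971 0.542] 389.5624821465277 [0.02596153 0.         0.         0.         0.        ]
top campos [0.311 0.304 1.244] 429.64536573513305 [-0.02710301  0.          0.          0.          0.        ]
wrist campos [ 0.207 -0.49   0.384] 364.97311226833494 [0.01574107 0.         0.         0.         0.        ]
```

View pics/scene0.png

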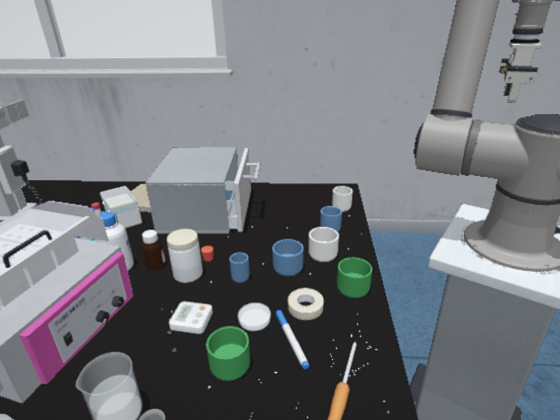

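View pics/top0.png

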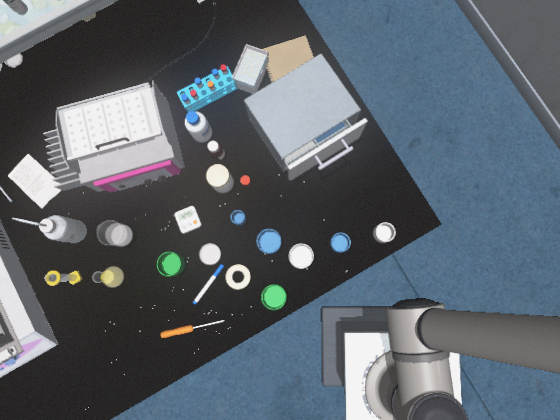

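View pics/wrist0.png

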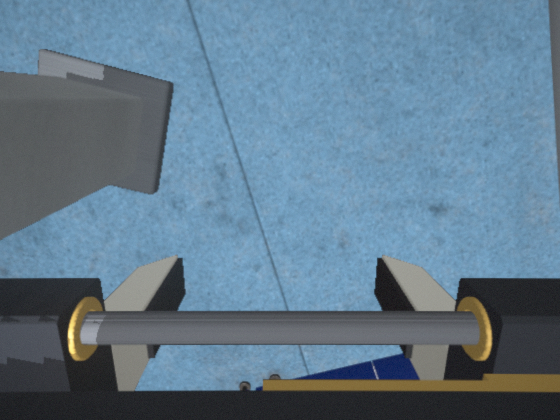

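The top view shows these candidates:
- **Blue cups:** (269,241), (341,242) and (238,217).
- **White cups:** (301,256) and (384,232).
- **Look-alikes:** green cups at (170,264) and (274,297), a white lid at (209,253), a tape roll at (237,277), and the jar at (218,178).
- **Handle:** the bar is near (335,158).

Next I'll measure sizes.

```bash
cat >> h.py <<'E'
def masks(img):
    hsv=cv2.cvtColor(img,cv2.COLOR_RGB2HSV)
    b=cv2.inRange(hsv,(95,70,50),(120,255,255)); w=cv2.inRange(hsv,(0,0,130),(180,50,255))
    return b,w
def cupfit(c,uv,col,z=0.055,r=30):
    """outer contour of the cup blob near pixel uv; rim ray fit on plane z"""
    b,w=masks(c['frame']); m=b if col=='b' else w
    m=cv2.morphologyEx(m,cv2.MORPH_CLOSE,np.ones((3,3),np.uint8))
    mm=np.zeros_like(m); cv2.circle(mm,tuple(int(v) for v in uv),r,255,-1); m=m&mm
    cs,_=cv2.findContours(m,cv2.RETR_EXTERNAL,cv2.CHAIN_APPROX_NONE)
    cn=max(cs,key=cv2.contourArea)
    return cn.reshape(-1,2),m
E
python3 - <<'E'
from h import *
c=cam('top')
for col,uv in [('b',(269,241)),('b',(341,242)),('b',(238,217)),('w',(301,256)),('w',(384,232))]:
    cn,_=cupfit(c,uv,col,r=18)
    P=onz(c,cn,0.055)[:,:2].astype(np.float32)
    (x,y),rr=cv2.minEnclosingCircle(P); e=cv2.fitEllipse(P)
    print(col,uv,'enc',round(x,3),round(y,3),round(2*rr,3),'ell',np.round(e[0],3),np.round(e[1],3))
for uv,z in [((247,99),.15),((331,56),.15),((359,108),.15),((288,166),.146),((367,127),.146),((319,166),.125),((353,151),.125),((245,180),.027),((218,174),.1),((274,297),.055),((170,264),.055),((209,253),.01),((440,222),0),((300,0),0)]:
    print(uv,onz(c,[uv],z).round(3))
img=cv2.cvtColor(c['frame'],cv2.COLOR_RGB2BGR)
cv2.imwrite('pics/crop1.png',cv2.resize(img[40:310,160:410],None,fx=2.2,fy=2.2,interpolation=cv2.INTER_CUBIC))
E
```

```text
b (269, 241) enc 0.403 0.371 0.073 ell [0.404 0.372] [0.068 0.07 ]
b (341, 242) enc 0.4 0.175 0.06 ell [0.399 0.174] [0.055 0.057]
b (238, 217) enc 0.469 0.459 0.047 ell [0.47  0.459] [0.04  0.045]
w (301, 256) enc 0.361 0.282 0.073 ell [0.363 0.283] [0.067 0.068]
w (384, 232) enc 0.428 0.049 0.057 ell [0.428 0.049] [0.054 0.055]
(247, 99) [[0.777 0.427 0.15 ]]
(331, 56) [[0.9   0.199 0.15 ]]
(359, 108) [[0.75  0.127 0.15 ]]
(288, 166) [[0.593 0.317 0.146]]
(367, 127) [[0.699 0.106 0.146]]
(319, 166) [[0.598 0.234 0.125]]
(353, 151) [[0.639 0.142 0.125]]
(245, 180) [[0.582 0.443 0.027]]
(218, 174) [[0.583 0.509 0.1  ]]
(274, 297) [[0.25  0.356 0.055]]
(170, 264) [[0.339 0.644 0.055]]
(209, 253) [[0.372 0.545 0.01 ]]
(440, 222) [[ 0.461 -0.124  0.   ]]
(300, 0) [[1.174 0.28  0.   ]]
```

View pics/crop1.png

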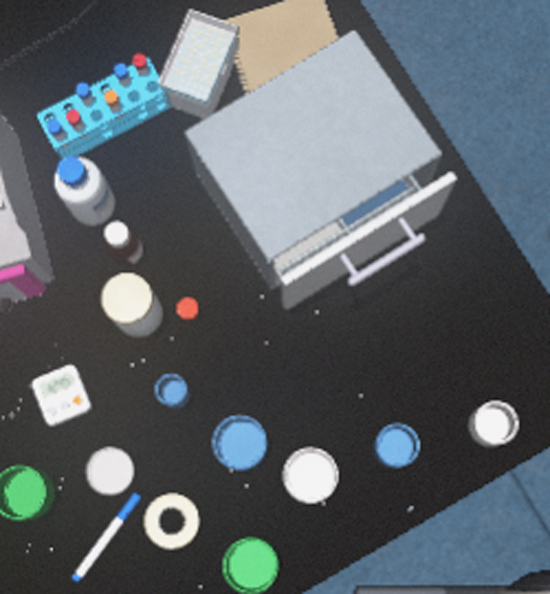

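The colours and diameters identify the cups:
- **Large white:** (0.363, 0.283)
- **Medium white:** (0.428, 0.049)
- **Large blue:** (0.404, 0.372)
- **Medium blue:** (0.400, 0.175)
- **Small blue:** (0.470, 0.459)

There is no small white cup, and the drawer already stands about 40 mm open. I'll move above the handle for a closer look.

```bash
cat >> h.py <<'E'
def plan(xyz,heading,s=None):
    """heading: world angle (deg) of the tool z (jaw) axis"""
    s=s or sensors.observe()
    M=R.from_euler('xyz',s['tool_rot']).as_matrix()
    h=np.degrees(np.arctan2(M[1,2],M[0,2])); d=(heading-h+180)%360-180
    print('shift',totool(xyz,s).round(4),'twist',round(-d,2),'cur heading',round(h,1))
E
python3 -c "
from h import *
plan((.50,.10,.38),26.6)"
```

```text
shift [-0.5093 -0.1584 -0.5018] twist -102.69 cur heading -76.1
```

send_rows:
  motion:
    - [[0,-0.05,0,0],[-0.05,-0.09,-0.05,-8],[-0.51,-0.16,-0.5,-102.7],[-0.51,-0.16,-0.5,-102.7],[-0.51,-0.16,-0.5,-102.7],[-0.51,-0.16,-0.5,-102.7],[-0.51,-0.16,-0.5,-102.7],[-0.51,-0.16,-0.5,-102.7]]
  gripper: 1

```text
time: 1.0
tool_pos: [0.3055, -0.2171, 0.3342]
tool_rot: [-1.571, 0.001, -1.854]
contact_force: [0.9, -0.7, -0.1]
opening: 0.0924
```

```bash
python3 -c "
from h import *
st();plan((.50,.10,.38),26.6)"
```

```text
t 1.0 pos [ 0.3055 -0.2171  0.3342] rot [-1.571e+00  1.000e-03 -1.854e+00] F [ 0.9 -0.7 -0.1] open 0.0924 q [-0.82 -0.02  1.65  0.    1.5  -0.54]
shift [-0.3588 -0.0456  0.0983] twist -42.8 cur heading -16.2
```

send_rows:
  motion:
    - [[-0.359,-0.046,0.098,-42.8],[-0.359,-0.046,0.098,-42.8],[-0.359,-0.046,0.098,-42.8],[-0.359,-0.046,0.098,-42.8],[-0.359,-0.046,0.098,-42.8],[-0.359,-0.046,0.098,-42.8],[-0.359,-0.046,0.098,-42.8],[-0.359,-0.046,0.098,-42.8]]

```text
time: 1.8
tool_pos: [0.5008, 0.1036, 0.3802]
tool_rot: [-1.57, 0.001, -1.104]
contact_force: [-1.4, -0.6, 0.2]
opening: 0.0918
```

```bash
python3 -c "
from h import *
st();plan((.50,.10,.38),26.6);cam('wrist','w1');cam('top','t1')"
```

```text
t 1.8 pos [0.5008 0.1036 0.3802] rot [-1.570e+00  1.000e-03 -1.104e+00] F [-1.4 -0.6  0.2] open 0.0918 q [ 0.05  0.25  1.23  0.    1.67 -0.41]
shift [ 0.0028  0.0002 -0.0024] twist 0.16 cur heading 26.8
```

View pics/w1.png

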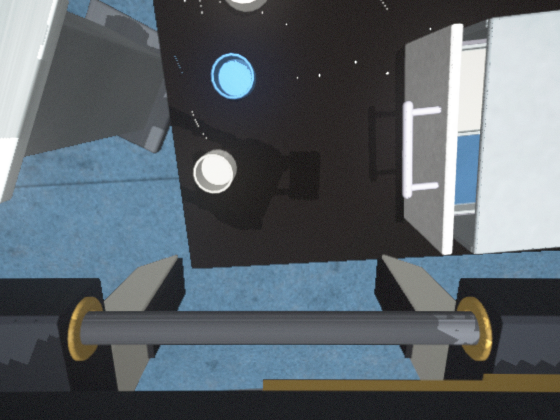

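The wrist view shows the handle bar from about (408,102) to (407,196), the drawer front's top edge along x≈455, white medium at (215,172) and blue medium at (233,76).

Run:
```python
from h import *
c=cam('wrist'); g=cv2.cvtColor(c['frame'],cv2.COLOR_RGB2GRAY)
for r in (120,150,175,190): print(r,g[r,398:420].tolist())
for r in (40,140,240): print(r,g[r,438:500].tolist())
for col in (407,): print(g[92:112,col].tolist(),g[185:205,col].tolist())
```

```text
120 [37, 43, 43, 42, 60, 125, 180, 215, 231, 245, 251, 252, 250, 247, 237, 184, 133, 131, 132, 134, 132, 131]
150 [40, 43, 38, 40, 66, 136, 187, 222, 235, 248, 252, 252, 250, 246, 229, 170, 135, 130, 131, 129, 132, 134]
175 [35, 37, 36, 38, 75, 149, 196, 226, 239, 249, 251, 251, 249, 241, 197, 140, 130, 133, 128, 133, 133, 133]
190 [33, 32, 35, 34, 75, 149, 202, 227, 242, 249, 251, 250, 248, 241, 213, 198, 199, 204, 184, 169, 158, 152]
40 [121, 122, 126, 123, 126, 124, 121, 123, 125, 122, 126, 123, 130, 179, 235, 248, 250, 254, 254, 254, 254, 254, 254, 253, 240, 162, 99, 100, 102, 113, 116, 116, 126, 133, 142, 151, 154, 154, 158, 161, 164, 165, 168, 168, 170, 168, 174, 172, 161, 132, 107, 131, 167, 194, 212, 223, 225, 226, 224, 224, 225, 226]
140 [131, 132, 133, 132, 131, 132, 133, 128, 146, 210, 247, 252, 254, 255, 255, 255, 255, 255, 254, 247, 163, 134, 131, 129, 131, 132, 133, 130, 131, 132, 131, 129, 130, 132, 129, 131, 127, 131, 131, 133, 132, 126, 101, 114, 154, 188, 210, 221, 224, 225, 224, 225, 224, 224, 227, 226, 227, 228, 229, 228, 227, 227]
240 [127, 125, 126, 128, 156, 224, 250, 254, 255, 255, 255, 255, 255, 254, 240, 119, 50, 48, 62, 80, 84, 89, 87, 87, 87, 92, 93, 92, 90, 93, 88, 92, 93, 91, 92, 92, 108, 151, 194, 213, 227, 229, 230, 228, 230, 230, 232, 230, 230, 230, 228, 228, 229, 228, 227, 226, 229, 230, 231, 230, 230, 229]
[125, 127, 127, 128, 129, 127, 128, 126, 131, 182, 217, 232, 239, 241, 242, 243, 244, 242, 241, 231] [248, 249, 249, 249, 248, 249, 249, 249, 249, 249, 247, 240, 227, 188, 138, 128, 131, 127, 130, 131]
```

Run:
```python
from h import *
c=cam('wrist')
a=onz(c,[(408.0,120),(407.3,175)],.125); print('bar pts',a.round(4))
o=onz(c,[(452.2,40),(447.6,140),(443,240)],.146); i=onz(c,[(462.7,40),(457.8,140),(452.5,240)],.146); u=onz(c,[(489.5,40),(482,140),(475,240)],.15)
d=o[2]-o[0]; h=np.degrees(np.arctan2(d[1],d[0]))+90; print('front dir',h, 'ui',np.degrees(np.arctan2(*(u[2]-u[0])[[1,0]]))+90,'bar',np.degrees(np.arctan2(*(a[1]-a[0])[[1,0]]))+90)
t=np.radians(h); X=np.array([np.cos(t),np.sin(t),0]);Y=np.array([-np.sin(t),np.cos(t),0])
for n,p in [('bar',a),('outer',o),('inner',i),('unit',u)]: print(n,(p@X).round(4))
e=onz(c,[(407.5,101),(407.3,198.3)],.125); print('bar ends',e.round(4),'mid',e.mean(0).round(4),'Y',(e@Y).round(4))
```

```text
bar pts [[0.6026 0.2165 0.125 ]
 [0.6356 0.1639 0.125 ]]
front dir 32.112192298631186 ui 32.24107190877347 bar 32.12110908676136
bar [0.6255 0.6255]
outer [0.6605 0.6607 0.6605]
inner [0.6707 0.6714 0.6714]
unit [0.6946 0.6948 0.6951]
bar ends [[0.5911 0.2332 0.125 ]
 [0.6509 0.1402 0.125 ]] mid [0.621  0.1867 0.125 ] Y [-0.1167 -0.2272]
```

```bash
python3 -c "
from h import *
plan((.621,.1865,.22),32.1)"
```

```text
shift [-0.0224  0.1597  0.1473] twist -5.43 cur heading 26.7
```

send_rows:
  motion:
    - [[-0.022,0.05,0.147,-5.4],[-0.022,0.11,0.147,-5.4],[-0.022,0.15,0.147,-5.4],[-0.022,0.15,0.147,-5.4],[-0.022,0.15,0.147,-5.4],[-0.022,0.15,0.147,-5.4]]
  gripper: 0.24

```text
time: 2.6
tool_pos: [0.62, 0.1849, 0.2269]
tool_rot: [-1.577, 0.003, -1.012]
contact_force: [0.0, 0.2, 0.1]
opening: 0.0482
```

```bash
python3 -c "
from h import *
st();plan((.621,.1865,.131),32.1);cam('wrist','w2')"
```

```text
t 2.6 pos [0.62   0.1849 0.2269] rot [-1.577  0.003 -1.012] F [0.  0.2 0.1] open 0.0482 q [ 0.17  0.57  1.13  0.    1.44 -0.39]
shift [-0.0006  0.0959  0.0023] twist -0.08 cur heading 32.0
```

View pics/w2.png

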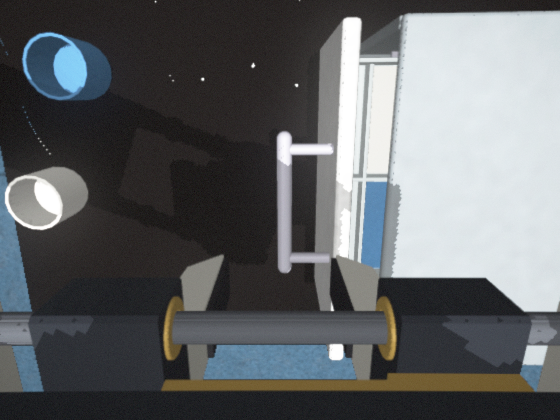

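send_rows:
  motion:
    - [[0,0.0,0.002,0],[0,0.0,0.002,0],[0,0.0,0.002,0],[0,0.0,0.002,0],[0,0.02,0.002,0],[0,0.04,0.002,0],[0,0.055,0.002,0],[0,0.07,0.002,0]]

```text
time: 3.45
tool_pos: [0.6219, 0.1858, 0.1596]
tool_rot: [-1.573, 0.001, -1.012]
contact_force: [-0.3, 0.0, 0.0]
opening: 0.0223
```

send_rows:
  motion:
    - [[0,0.013,0,0],[0,0.026,0,0],[0,0.026,0,0]]

```text
time: 3.75
tool_pos: [0.6208, 0.1856, 0.1316]
tool_rot: [-1.576, 0.002, -1.012]
contact_force: [-0.0, -0.4, -0.0]
opening: 0.0222
```

send_rows:
  motion:
    - [[0,0,0,0],[0,0,0,0],[0,0,0,0],[0,0,0,0]]
  gripper: 0
  grip_force: 30

```text
time: 4.15
tool_pos: [0.6211, 0.1856, 0.1322]
tool_rot: [-1.575, 0.002, -1.012]
contact_force: [-1.0, -0.3, 0.4]
opening: 0.0009
```

```bash
python3 -c "
from h import *
st();plan((.621,.1865,.131),32.1);cam('wrist','w3')"
```

```text
t 4.15 pos [0.6211 0.1856 0.1322] rot [-1.575  0.002 -1.012] F [-1.  -0.3  0.4] open 0.0009 q [ 0.17  0.64  1.27 -0.    1.23 -0.39]
shift [-0.0008  0.0012  0.0004] twist -0.08 cur heading 32.0
```

View pics/w3.png

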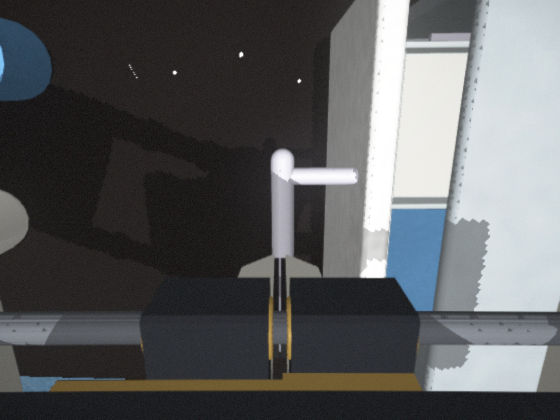

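```bash
python3 -c "
from h import *
st()
c=cam('scene');p=proj(c,[(.621,.186,.125)])[0].astype(int);print(p)
f=cv2.cvtColor(c['frame'],cv2.COLOR_RGB2BGR)[p[1]-50:p[1]+50,p[0]-65:p[0]+65]
c=cam('top');p=proj(c,[(.621,.186,.125)])[0].astype(int);print(p)
g=cv2.cvtColor(c['frame'],cv2.COLOR_RGB2BGR)[p[1]-50:p[1]+50,p[0]-65:p[0]+65]
cv2.imwrite('pics/x3.png',cv2.resize(np.hstack([f,g]),None,fx=3,fy=3,interpolation=2))"
```

```text
t 4.2 pos [0.6211 0.1856 0.1321] rot [-1.575  0.002 -1.012] F [-0.5 -0.4 -0.7] open 0.0004 q [ 0.17  0.64  1.27 -0.    1.23 -0.39]
[257 169]
[336 157]
```

View pics/x3.png

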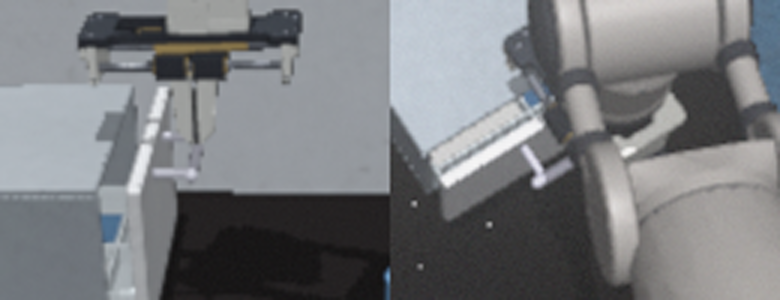

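```bash
python3 -c "
from h import *
P=[(.5911,.2332,.125),(.621,.1867,.125),(.6509,.1402,.125),(.621,.1856,.107),(.621,.1856,.132),(.621,.1856,.172)]
for n in ('scene','wrist'):
  c=cam(n);p=proj(c,P);print(n,p.round(1).tolist())
  f=cv2.cvtColor(c['frame'],cv2.COLOR_RGB2BGR)
  if n=='scene':
    f=cv2.resize(f[120:220,190:320],None,fx=6,fy=6,interpolation=2)
    for q in p: cv2.circle(f,tuple(int(v) for v in (q-[190,120])*6+3),4,(0,0,255),1)
  else:
    for q in p: cv2.circle(f,tuple(int(v) for v in q),4,(0,0,255),1)
  cv2.imwrite('pics/x4%s.png'%n,f)"
```

```text
scene [[255.8, 177.8], [257.3, 169.5], [258.6, 161.9], [257.8, 175.4], [257.4, 167.0], [256.7, 153.1]]
wrist [[277.3, 153.9], [278.9, 262.6], [280.3, 353.8], [278.1, 250.2], [277.7, 270.5], [276.7, 317.3]]
```

View pics/x4scene.png

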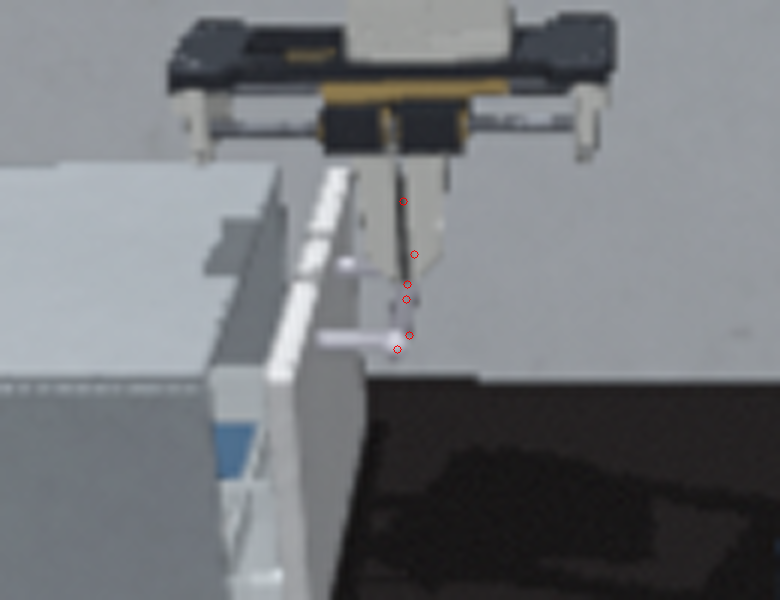

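View pics/x4wrist.png

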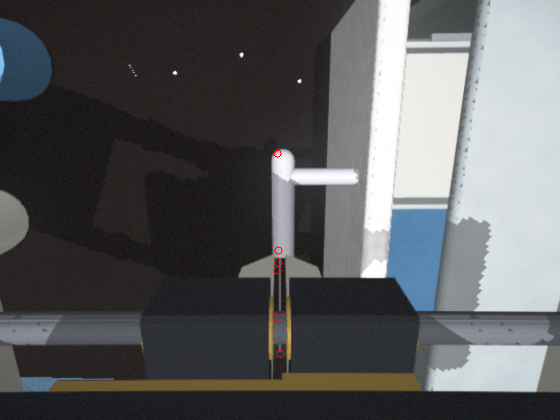

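The fingertips stand above the bar: in the scene crop they end at about (405,280), on top of the bar. The real tips seem about 20–25 mm higher than the reported TCP implies, so I'll open and go lower.

send_rows:
  motion:
    - [[0,-0.005,0,0],[0,-0.005,0,0],[0,-0.005,0,0],[0,-0.005,0,0],[0,0.005,0,0],[0,0.015,0,0],[0,0.021,0,0],[0,0.021,0,0]]
  gripper: 0.25

```text
time: 5.2
tool_pos: [0.6198, 0.1854, 0.1088]
tool_rot: [-1.579, 0.003, -1.012]
contact_force: [-0.3, 0.6, 0.2]
opening: 0.0228
```

```bash
python3 -c "
from h import *
st()
for n in ('scene','wrist'):
  c=cam(n)
  f=cv2.cvtColor(c['frame'],cv2.COLOR_RGB2BGR)
  if n=='scene':
    f=cv2.resize(f[120:220,190:320],None,fx=4,fy=4,interpolation=2); a=f
  else: a=np.hstack([a,cv2.resize(f,(280,210))[:,:].repeat(1,0)]) if 0 else a
  if n=='wrist': cv2.imwrite('pics/x5w.png',f)
cv2.imwrite('pics/x5.png',a)"
```

```text
t 5.2 pos [0.6198 0.1854 0.1088] rot [-1.579  0.003 -1.012] F [-0.3  0.6  0.2] open 0.0228 q [ 0.17  0.67  1.3  -0.    1.18 -0.39]
```

View pics/x5.png

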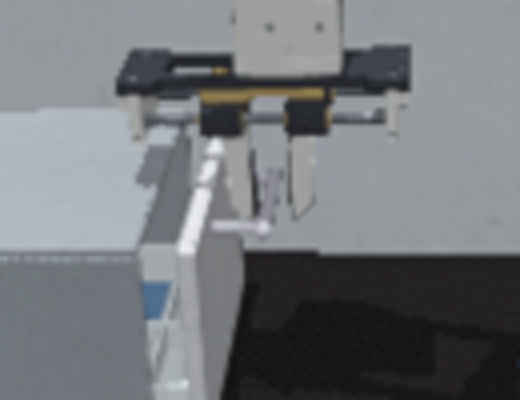

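View pics/x5w.png

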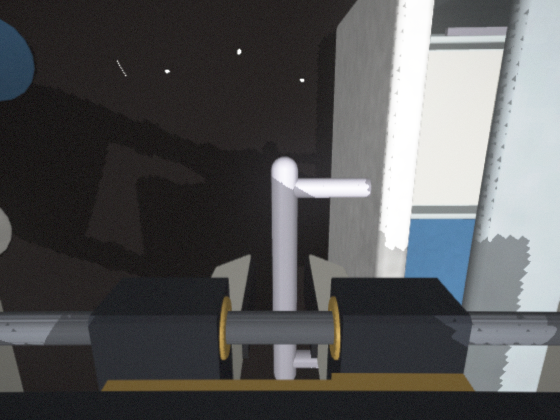

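The bar is now between the fingers, at column 285 in the wrist view. Closing on it.

send_rows:
  motion:
    - [[0,0,0,0],[0,0,0,0],[0,0,0,0],[0,0,0,0]]
  gripper: 0
  grip_force: 30

```text
time: 5.7
tool_pos: [0.6211, 0.1857, 0.1107]
tool_rot: [-1.575, 0.002, -1.012]
contact_force: [1.3, 0.7, 0.7]
opening: 0.0103
```

```bash
python3 -c "
from h import *
st();X=np.array([.847,.5316,0])
s=sensors.observe();plan(np.array(s['tool_pos'])-X*.1425,32.1)"
```

```text
t 5.7 pos [0.6211 0.1857 0.1107] rot [-1.575  0.002 -1.012] F [1.3 0.7 0.7] open 0.0103 q [ 0.17  0.66  1.3  -0.    1.19 -0.39]
shift [ 0.0002  0.0007 -0.1425] twist -0.08 cur heading 32.0
```

send_rows:
  motion:
    - [[0,0,-0.015,0],[0,0,-0.04,0],[0,0,-0.065,0],[0,0,-0.09,0],[0,0,-0.11,0],[0,0,-0.125,0],[0,0,-0.135,0],[0,0,-0.139,0]]

```text
time: 6.5
tool_pos: [0.5026, 0.1106, 0.1108]
tool_rot: [-1.577, 0.001, -1.012]
contact_force: [3.9, -2.7, -9.5]
opening: 0.01
```

send_rows:
  motion:
    - [[0,0,-0.002,0],[0,0,-0.004,0],[0,0,-0.006,0],[0,0,-0.006,0]]

```text
time: 6.9
tool_pos: [0.5025, 0.1104, 0.1109]
tool_rot: [-1.564, -0.0, -1.013]
contact_force: [18.9, 14.2, -18.2]
opening: 0.0095
```

```bash
python3 -c "
from h import *
s=st();X=np.array([.847,.5316,0]);print((np.array(s['tool_pos'])-[.6211,.1857,.1107])@X); cam('wrist','w6'); cam('top','t6')"
```

```text
t 6.9 pos [0.5025 0.1104 0.1109] rot [-1.564 -0.    -1.013] F [ 18.9  14.2 -18.2] open 0.0095 q [ 0.07  0.44  1.71  0.    0.98 -0.49]
-0.1404722517692569
```

View pics/t6.png

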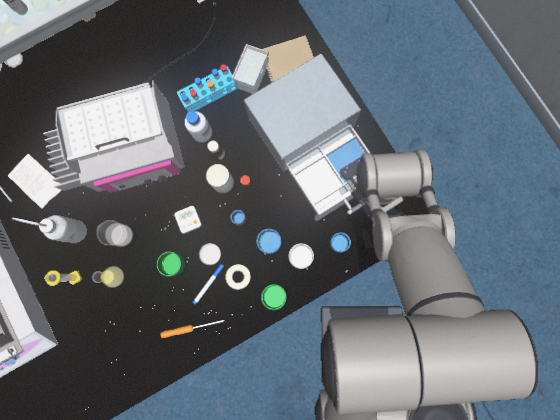

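The drawer is at its stop: 23 N pulling along the drawer, and 140 mm travelled. Release and rise.

send_rows:
  motion:
    - [[0,0,0.004,0],[0,0,0.004,0],[0,0,0.004,0],[0,0,0.004,0],[0,-0.02,0.004,0],[0,-0.07,0.004,0],[0,-0.12,0.004,0],[0,-0.17,0.004,0]]
  gripper: 0.3

```text
time: 7.8
tool_pos: [0.5042, 0.1117, 0.2829]
tool_rot: [-1.565, -0.0, -1.014]
contact_force: [0.2, 0.3, -0.6]
opening: 0.0276
```

```bash
python3 -c "
from h import *
s=st(); cam('wrist','w7'); c=cam('scene','s7')
p=np.array(s['tool_pos']);M=R.from_euler('xyz',s['tool_rot']).as_matrix()
for d in (0,.025,.045): print(d,proj(c,[p+M[:,1]*d]).round(1))
f=cv2.cvtColor(c['frame'],cv2.COLOR_RGB2BGR); q=proj(c,[p])[0].astype(int);print(q)
cv2.imwrite('pics/x7.png',cv2.resize(f[q[1]-50:q[1]+50,q[0]-60:q[0]+60],None,fx=6,fy=6,interpolation=2))
plan((.47,.25,.40),-57.9)"
```

```text
t 7.8 pos [0.5042 0.1117 0.2829] rot [-1.565 -0.    -1.014] F [ 0.2  0.3 -0.6] open 0.0276 q [ 0.07  0.28  1.44  0.    1.41 -0.49]
0 [[309.2 111. ]]
0.025 [[309.  120.8]]
0.045 [[308.8 128.5]]
[309 111]
shift [-0.1362 -0.1119  0.0432] twist 89.84 cur heading 31.9
```

View pics/x7.png

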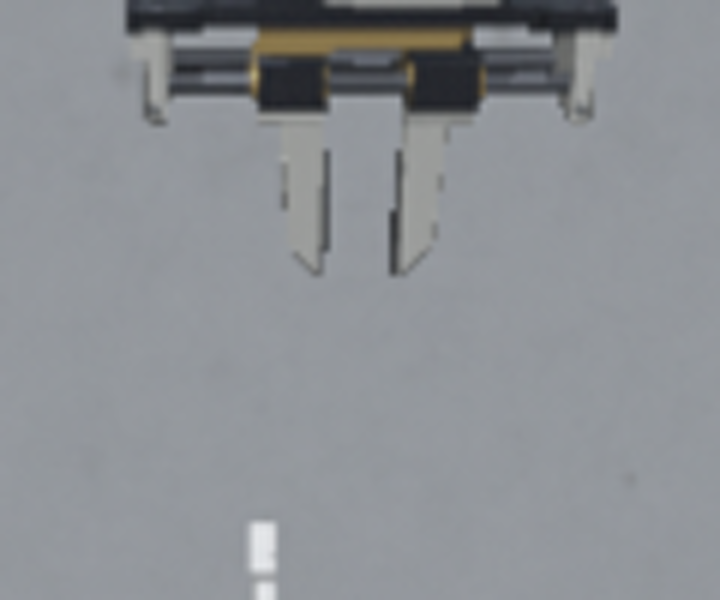

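View pics/w7.png

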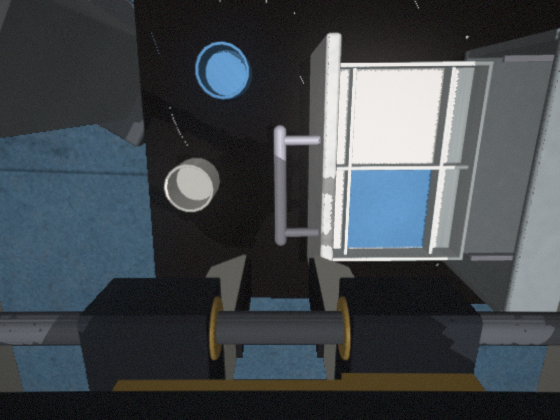

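Run:
```python
from h import *
c=cam('wrist');t=cam('top');s=cam('scene')
print('wrist R down axis',np.array(c['extrinsics'])[:3,:3].round(3).tolist())
# medium cups rims in wrist
for col,uvw,uvt in [('b',(223,70),(341,242)),('w',(190,188),(384,232))]:
    for cc,uv,r,n in ((c,uvw,36,'w'),(t,uvt,18,'t')):
        cn,_=cupfit(cc,uv,col,r=r); e=cv2.fitEllipse(cn); P=onz(cc,cn,.055)[:,:2].astype(np.float32)
        x=cv2.fitEllipse(P); print(n,col,np.round(e[0],1),np.round(x[0],4),np.round(x[1],4))
for uv,z in [((333,38),.146),((326,258),.146)]: print(onz(c,[uv],z).round(3))
b,_=masks(c['frame']);
# pts: front top corners to top and scene
P=np.vstack([onz(c,[(333,38)],.146),onz(c,[(326,258)],.146),onz(c,[(280,130)],.125)])
print('top',proj(t,P).round(1).tolist(),'scene',proj(s,P).round(1).tolist())
f=cv2.cvtColor(t['frame'],cv2.COLOR_RGB2BGR)[90:270,250:430]
g=cv2.cvtColor(s['frame'],cv2.COLOR_RGB2BGR)[120:270,180:370]
cv2.imwrite('pics/t8.png',cv2.resize(f,None,fx=3.3,fy=3.3,interpolation=2));cv2.imwrite('pics/s8.png',cv2.resize(g,None,fx=4,fy=4,interpolation=2))
```

```text
wrist R down axis [[0.849, 0.528, 0.019], [-0.498, 0.811, -0.308], [-0.178, 0.252, 0.951]]
w b [217.1  67.3] [0.4025 0.1726] [0.0539 0.0568]
t b [340.  242.2] [0.3994 0.1742] [0.0547 0.0573]
w w [183.7 184. ] [0.4291 0.0481] [0.0524 0.0527]
t w [381.9 231.6] [0.4285 0.0576] [0.0323 0.0572]
[[0.48  0.24  0.146]]
[[0.579 0.085 0.146]]
top [[317.9, 208.2], [376.5, 170.9], [348.0, 208.1]] scene [[290.2, 180.5], [290.1, 153.7], [305.7, 176.6]]
```

View pics/t8.png

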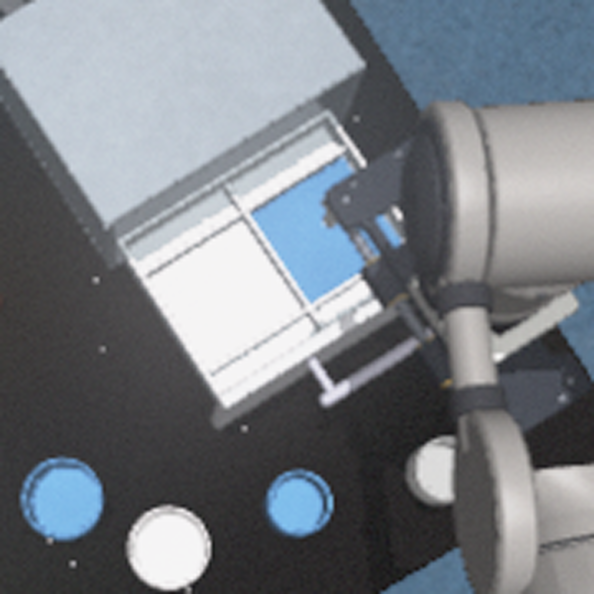

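View pics/s8.png

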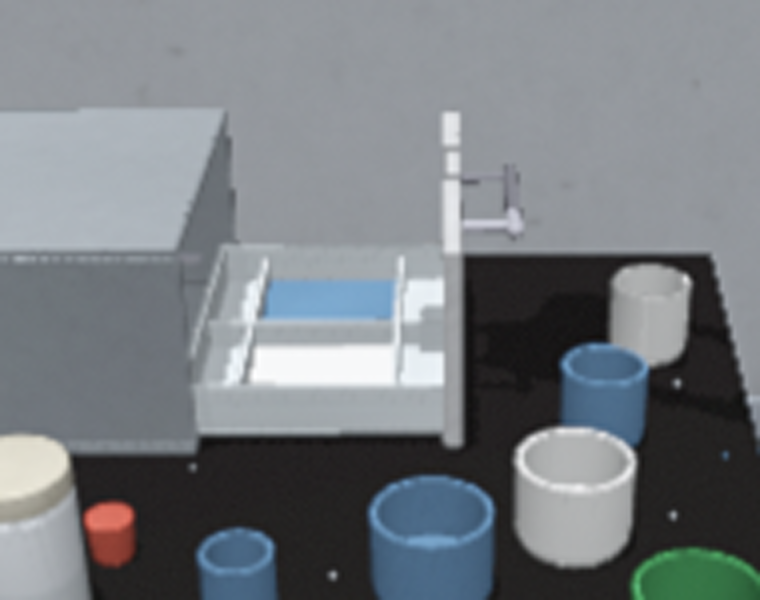

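Run:
```python
from h import *
t=cam('top');s=cam('scene');st()
def tri(a,ua,b,ub):
    o1,d1=ray(a,[ua]);o2,d2=ray(b,[ub]);d1=d1[0]/np.linalg.norm(d1[0]);d2=d2[0]/np.linalg.norm(d2[0])
    A=np.c_[d1,-d2];x=np.linalg.lstsq(A,o2-o1,rcond=None)[0]
    p=o1+d1*x[0];q=o2+d2*x[1];return (p+q)/2,np.linalg.norm(p-q)
print('endblock',tri(t,(362,146),s,(273,63)))
print('handle end',tri(t,(349.4,211.2),s,(180+515/4,120+222/4)))
print('unit corner front +y top',tri(t,(250+108/3.3,90+228/3.3),s,(180+182/4,120+250/4)))
print('front top +y outer',onz(t,[(317,214)],.146), 'scene unit corner',onz(s,[(180+182/4,120+250/4)],.15))
print('handle end top@.125',onz(t,[(349.4,211.2)],.125),onz(s,[(180+515/4,120+222/4)],.125))
c=cam('wrist');print('handle end wrist',onz(c,[(280,133)],.125),onz(c,[(280,133)],.10))
```

```text
t 8.15 pos [0.504  0.1118 0.2793] rot [-1.567e+00  1.000e-03 -1.013e+00] F [ 0.8 -0.4 -0.4] open 0.0273 q [ 0.07  0.28  1.45  0.    1.41 -0.49]
endblock (array([0.57147962, 0.16489343, 0.39955686]), np.float64(0.006030316902982347))
handle end (array([0.4754227 , 0.15638015, 0.12904417]), np.float64(0.0012822453160509337))
unit corner front +y top (array([0.61100639, 0.32993365, 0.14489436]), np.float64(0.0017513571994137766))
front top +y outer [[0.4652699  0.24189052 0.146     ]] scene unit corner [[0.60236209 0.33798138 0.15      ]]
handle end top@.125 [[0.47544469 0.15555097 0.125     ]] [[0.48056161 0.14862315 0.125     ]]
handle end wrist [[0.47831401 0.15705414 0.125     ]] [[0.47965276 0.15515972 0.1       ]]
```

Run:
```python
from h import *
s=st();c=cam('wrist');E=np.array(c['extrinsics']);p=-E[:3,:3].T@E[:3,3];print(p)
M=R.from_euler('xyz',s['tool_rot']).as_matrix();print('cam in tool',M.T@(p-s['tool_pos']))
print((E[:3,:3]@M).round(3))
# project own tip in wrist: nominal
for o in (.027/2,-.027/2):
  for d in (0,.012,.025): print(o,d,proj(c,[np.array(s['tool_pos'])+M[:,1]*d+M[:,2]*o]).round(1))
f=cv2.cvtColor(c['frame'],cv2.COLOR_RGB2BGR)
cv2.imwrite('pics/w9.png',cv2.resize(f[230:400,180:400],None,fx=3.5,fy=3.5,interpolation=2))
```

```text
t 8.2 pos [0.5041 0.1118 0.2793] rot [-1.567e+00  1.000e-03 -1.013e+00] F [ 0.2 -0.5  0.6] open 0.0276 q [ 0.07  0.29  1.45  0.    1.41 -0.49]
[0.46144435 0.1811139  0.44211111]
cam in tool [-0.0815771  -0.16275167  0.00098869]
[[ 0.001 -0.     1.   ]
 [-0.953  0.302  0.001]
 [-0.302 -0.953 -0.   ]]
0.0135 0 [[304.9 270.2]]
0.0135 0.012 [[303.3 259.8]]
0.0135 0.025 [[301.9 249.9]]
-0.0135 0 [[250.  270.3]]
-0.0135 0.012 [[251.8 259.9]]
-0.0135 0.025 [[253.5 249.9]]
```

View pics/w9.png

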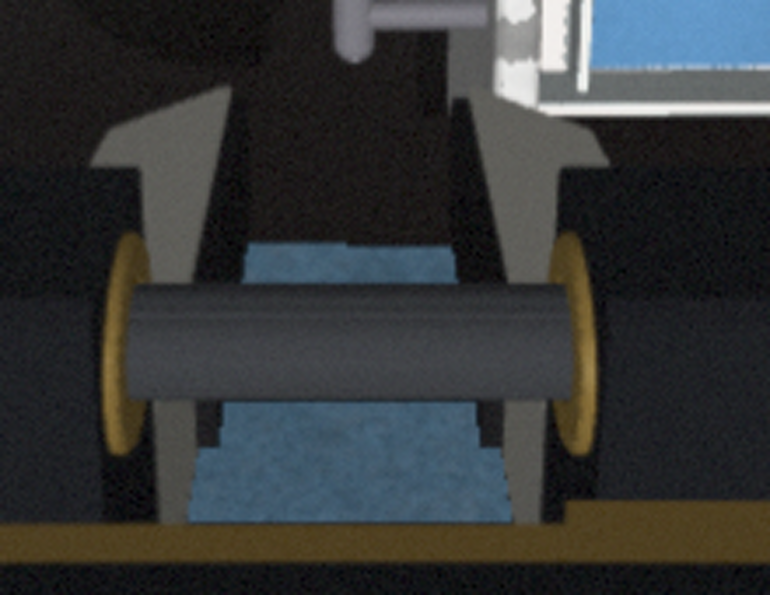

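Run:
```python
from h import *
c=cam('wrist'); t=np.radians(32.1);X=np.array([np.cos(t),np.sin(t),0]);Y=np.array([-np.sin(t),np.cos(t),0])
def xy(uv,z): p=onz(c,[uv],z)[0]; return (p@X).round(4),(p@Y).round(4)
print('wall top +y',xy((420,64),.044),'div top',xy((400,166),.034),'wall -y',xy((400,260),.044))
print('cross divider front tops',xy((351,120),.034),xy((346,220),.034),'back',xy((447,120),.034),xy((436,220),.034))
print('handle ends',xy((280,127),.125),xy((280,245),.125))
f=cv2.cvtColor(c['frame'],cv2.COLOR_RGB2BGR)
cv2.imwrite('pics/w10.png',cv2.resize(f[20:280,260:560],None,fx=2.6,fy=2.3,interpolation=2))
```

```text
wall top +y (np.float64(0.6311), np.float64(-0.0611)) div top (np.float64(0.6246), np.float64(-0.1668)) wall -y (np.float64(0.632), np.float64(-0.2781))
cross divider front tops (np.float64(0.5665), np.float64(-0.1162)) (np.float64(0.5671), np.float64(-0.2308)) back (np.float64(0.6705), np.float64(-0.1168)) (np.float64(0.6731), np.float64(-0.2313))
handle ends (np.float64(0.4889), np.float64(-0.1162)) (np.float64(0.4886), np.float64(-0.2243))
```

View pics/w10.png

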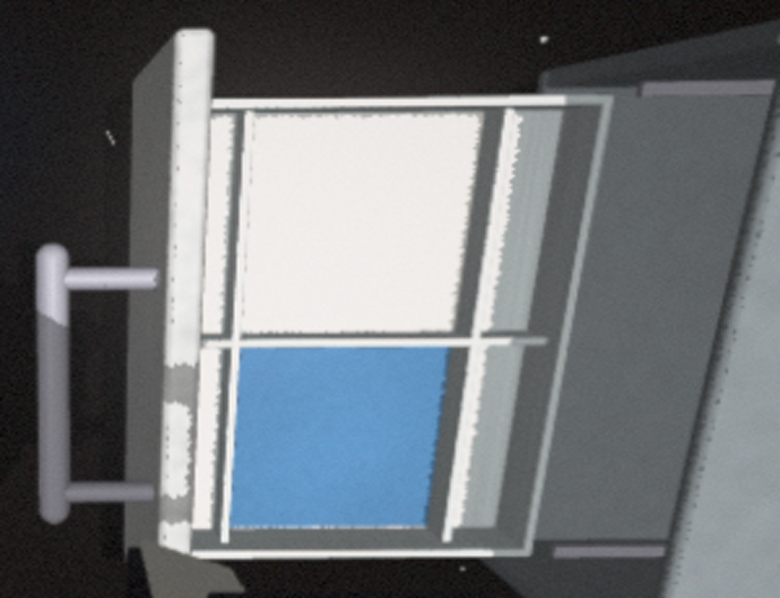

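All cameras agree on the drawer. The bay centres are white (0.586, 0.231) and blue (0.643, 0.139). In the tool frame the fingertips sit about 9 mm behind the reported TCP, so I'll plan with tip z = TCP z + 0.01. Now to look at the large cups.

```bash
python3 -c "
from h import *
plan((.36,.22,.24),-25)"
```

```text
shift [-0.1682  0.0395 -0.0656] twist 56.94 cur heading 31.9
```

send_rows:
  motion:
    - [[-0.168,0.039,-0.066,57],[-0.168,0.039,-0.066,57],[-0.168,0.039,-0.066,57],[-0.168,0.039,-0.066,57],[-0.168,0.039,-0.066,57],[-0.168,0.039,-0.066,57],[-0.168,0.039,-0.066,57],[-0.168,0.039,-0.066,57]]
  gripper: 1

```text
time: 9.1
tool_pos: [0.3594, 0.2197, 0.24]
tool_rot: [-1.57, 0.003, -2.009]
contact_force: [-0.7, -0.6, -0.7]
opening: 0.0868
```

```bash
cat >> h.py <<'E'
def rim(c,xy,col,D,z=.055,it=3,save=None):
    """refine cup centre: sample rays of mask contour near predicted rim, keep outer-rim points, fit circle radius D/2"""
    from scipy.optimize import least_squares
    b,w=masks(c['frame']); m=b if col=='b' else w
    p=np.array(xy,float)
    g=cv2.GaussianBlur(cv2.cvtColor(c['frame'],cv2.COLOR_RGB2GRAY),(3,3),0)
    m=cv2.morphologyEx(m,cv2.MORPH_CLOSE,np.ones((5,5),np.uint8))
    cs,_=cv2.findContours(m,cv2.RETR_EXTERNAL,cv2.CHAIN_APPROX_NONE)
    P=np.vstack([onz(c,k.reshape(-1,2),z)[:,:2] for k in cs if len(k)>20])
    for tol in (.02,.01,.006,.004,.003):
        r=np.linalg.norm(P-p,axis=1); k=abs(r-D/2)<tol
        if k.sum()<10: break
        f=lambda q:np.linalg.norm(P[k]-q,axis=1)-D/2
        s=least_squares(f,p,loss='soft_l1',f_scale=.001); p=s.x
    a=np.arctan2(*(P[k]-p).T[::-1]); cov=len(set((a//(np.pi/12)).astype(int)))/24
    print(col,D,'centre',p.round(4),'n',k.sum(),'cover',round(cov,2),'rms',np.sqrt(np.mean(f(p)**2)).round(5)); return p
E
python3 -c "
from h import *
st();c=cam('wrist','w11');t=cam('top')
for a in ((.363,.283),'w',.068),((.404,.372),'b',.068): rim(c,*a);rim(t,*a)
rim(t,(.4,.175),'b',.054);rim(t,(.428,.049),'w',.054);rim(t,(.47,.459),'b',.04)
"
```

```text
t 9.1 pos [0.3594 0.2197 0.24  ] rot [-1.57   0.003 -2.009] F [-0.7 -0.6 -0.7] open 0.0868 q [0.37 0.13 1.75 0.   1.25 0.8 ]
w 0.068 centre [0.3639 0.2823] n 208 cover 1.0 rms 0.0006
w 0.068 centre [0.3628 0.2822] n 54 cover 0.83 rms 0.00115
b 0.068 centre [0.4043 0.3681] n 144 cover 0.62 rms 0.00105
b 0.068 centre [0.4034 0.372 ] n 70 cover 1.0 rms 0.00087Traceback (most recent call last):
  File "<string>", line 5, in <module>
    rim(t,(.4,.175),'b',.054);rim(t,(.428,.049),'w',.054);rim(t,(.47,.459),'b',.04)
    ~~~^^^^^^^^^^^^^^^^^^^^^^
  File "h.py", line 61, in rim
    print(col,D,'centre',p.round(4),'n',k.sum(),'cover',round(cov,2),'rms',np.sqrt(np.mean(f(p)**2)).round(5)); return p
                                                                                           ^
UnboundLocalError: cannot access local variable 'f' where it is not associated with a value
```

View pics/w11.png

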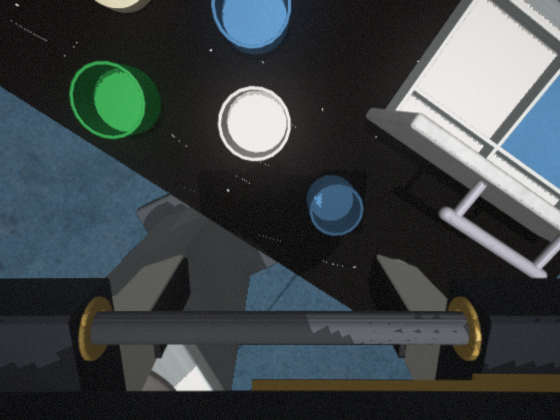

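```bash
sed -i "s/    for tol in (.02/    f=lambda q:np.array([9.]);k=np.ones(len(P),bool)\n    for tol in (.02/" h.py; python3 -c "
from h import *
plan((.364,.2823,.11),-25)"
```

```text
shift [-0.0583  0.1303 -0.0225] twist 0.12 cur heading -24.9
```

send_rows:
  motion:
    - [[-0.045,0.02,-0.017,0],[-0.058,0.06,-0.022,0],[-0.058,0.1,-0.022,0],[-0.058,0.13,-0.022,0],[-0.058,0.13,-0.022,0]]

```text
time: 9.7
tool_pos: [0.3618, 0.2804, 0.1068]
tool_rot: [-1.575, -0.004, -2.003]
contact_force: [-0.1, -0.8, -0.7]
opening: 0.0917
```

```bash
python3 -c "
from h import *
st();plan((.364,.2823,.023),-25);c=cam('wrist','w12');s=cam('scene')
f=cv2.cvtColor(s['frame'],cv2.COLOR_RGB2BGR); q=proj(s,[(.364,.2823,.06)])[0].astype(int);print(q)
cv2.imwrite('pics/s12.png',cv2.resize(f[q[1]-60:q[1]+50,q[0]-70:q[0]+70],None,fx=5,fy=5,interpolation=2))"
```

```text
t 9.7 pos [0.3618 0.2804 0.1068] rot [-1.575 -0.004 -2.003] F [-0.1 -0.8 -0.7] open 0.0917 q [0.49 0.36 1.86 0.   0.93 0.92]
shift [-0.0029  0.0838  0.0016] twist 0.26 cur heading -24.7
[322 231]
```

View pics/w12.png

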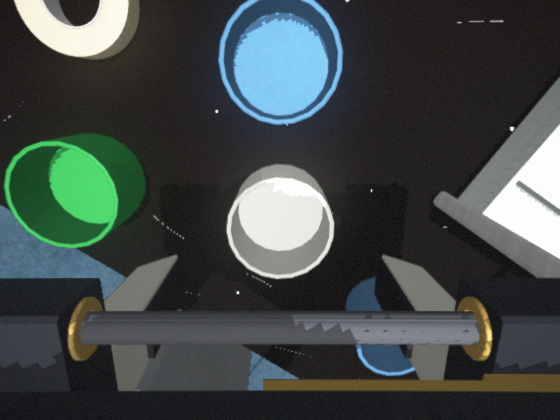

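View pics/s12.png

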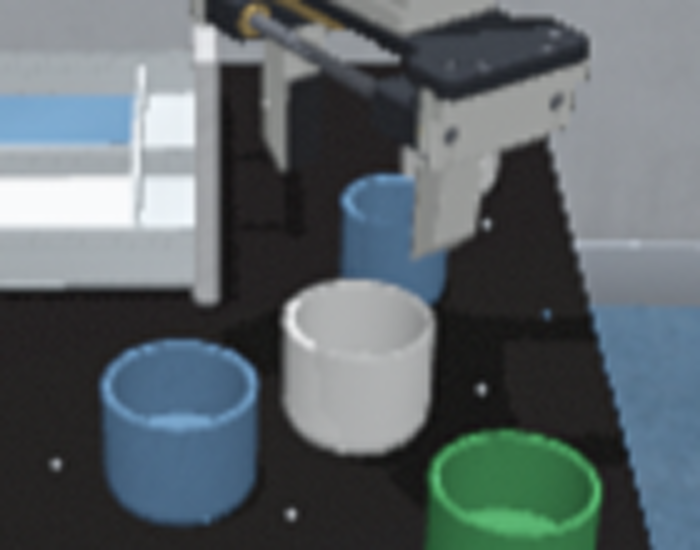

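send_rows:
  motion:
    - [[-0.003,0.02,0.001,0],[-0.003,0.04,0.001,0],[-0.003,0.055,0.001,0],[-0.003,0.07,0.001,0],[-0.003,0.084,0.001,0],[-0.003,0.084,0.001,0]]

```text
time: 10.4
tool_pos: [0.3675, 0.2844, 0.0272]
tool_rot: [-1.57, 0.003, -2.003]
contact_force: [0.8, 0.2, 0.4]
opening: 0.0917
```

```bash
python3 -c "
from h import *
st();plan((.364,.2823,.023),-25);c=cam('wrist','w13');s=cam('scene')
f=cv2.cvtColor(s['frame'],cv2.COLOR_RGB2BGR); q=proj(s,[(.364,.2823,.06)])[0].astype(int);print(q)
cv2.imwrite('pics/s13.png',cv2.resize(f[q[1]-60:q[1]+50,q[0]-70:q[0]+70],None,fx=5,fy=5,interpolation=2))"
```

```text
t 10.4 pos [0.3675 0.2844 0.0272] rot [-1.57   0.003 -2.003] F [0.8 0.2 0.4] open 0.0917 q [0.49 0.5  1.92 0.   0.71 0.92]
shift [ 0.0034  0.0042 -0.0023] twist 0.21 cur heading -24.8
[322 231]
```

View pics/w13.png

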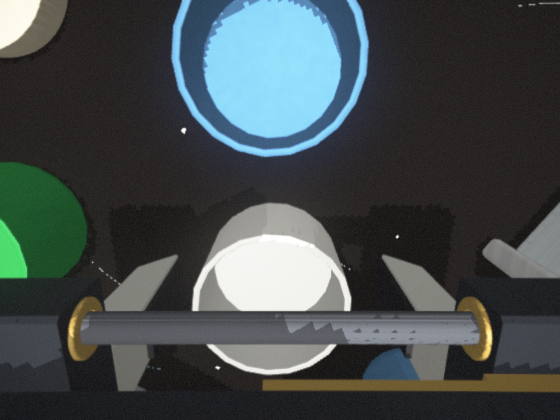

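View pics/s13.png

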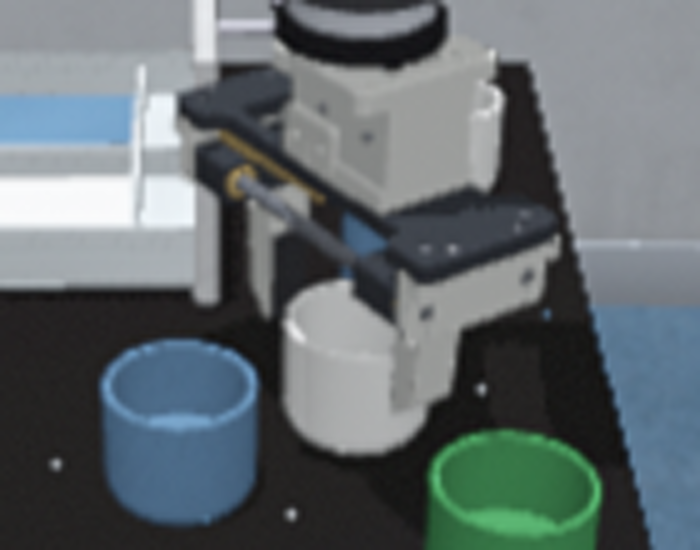

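send_rows:
  motion:
    - [[0.003,0.003,-0.002,0],[0.003,0.003,-0.002,0]]

```text
time: 10.7
tool_pos: [0.3652, 0.283, 0.026]
tool_rot: [-1.568, 0.006, -2.003]
contact_force: [-0.2, -0.6, 0.1]
opening: 0.0918
```

send_rows:
  motion:
    - [[0,0,0,0],[0,0,0,0],[0,0,0,0],[0,0,0,0],[0,0,0,0],[0,0,0,0]]
  gripper: 0
  grip_force: 30

```text
time: 11.3
tool_pos: [0.3651, 0.283, 0.0261]
tool_rot: [-1.568, 0.006, -2.003]
contact_force: [-1.5, 1.5, 4.5]
opening: 0.0681
```

```bash
python3 -c "
from h import *
st();plan((.586,.2306,.17),-57.9);plan((.42,.24,.19),-57.9)"
```

```text
t 11.3 pos [0.3651 0.283  0.0261] rot [-1.568  0.006 -2.003] F [-1.5  1.5  4.5] open 0.0681 q [0.49 0.5  1.94 0.   0.7  0.92]
shift [-0.0459 -0.143   0.223 ] twist 33.11 cur heading -24.8
shift [ 0.0151 -0.1638  0.0684] twist 33.11 cur heading -24.8
```

send_rows:
  motion:
    - [[0,-0.02,0,0],[0,-0.06,0,0],[0,-0.11,0,0],[0,-0.155,0,0],[0,-0.178,0,8],[0,-0.178,0.02,16],[-0.01,-0.178,0.05,25],[-0.015,-0.178,0.08,33]]

```text
time: 12.1
tool_pos: [0.444, 0.2623, 0.2045]
tool_rot: [-1.572, 0.007, -2.585]
contact_force: [-0.0, 0.1, -2.4]
opening: 0.0678
```

```bash
python3 -c "
from h import *
st();plan((.586,.2306,.205),-57.9);cam('wrist','w14')"
```

```text
t 12.1 pos [0.444  0.2623 0.2045] rot [-1.572  0.007 -2.585] F [-0.   0.1 -2.4] open 0.0678 q [0.38 0.34 1.58 0.   1.22 1.4 ]
shift [-1.038e-01  1.000e-04  1.020e-01] twist -0.19 cur heading -58.1
```

View pics/w14.png

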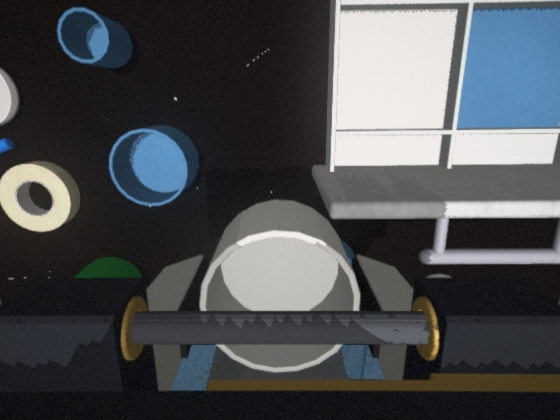

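The cup is held upright at about (280,300), with the drawer ahead. Move over the white bay and lower.

send_rows:
  motion:
    - [[-0.03,0,0.03,0],[-0.06,0,0.06,0],[-0.09,0,0.09,0],[-0.104,0,0.102,0],[-0.104,0,0.102,0],[-0.104,0,0.102,0],[-0.104,0,0.102,0]]

```text
time: 12.85
tool_pos: [0.5891, 0.2282, 0.2051]
tool_rot: [-1.57, 0.008, -2.593]
contact_force: [-0.6, -0.7, -1.7]
opening: 0.0681
```

```bash
python3 -c "
from h import *
st();plan((.586,.2306,.045),-57.9);cam('wrist','w15');cam('top','t15')"
```

```text
t 12.85 pos [0.5891 0.2282 0.2051] rot [-1.57   0.008 -2.593] F [-0.6 -0.7 -1.7] open 0.0681 q [0.25 0.55 1.24 0.   1.35 1.27]
shift [ 0.0028  0.1601 -0.0038] twist -0.69 cur heading -58.6
```

View pics/w15.png

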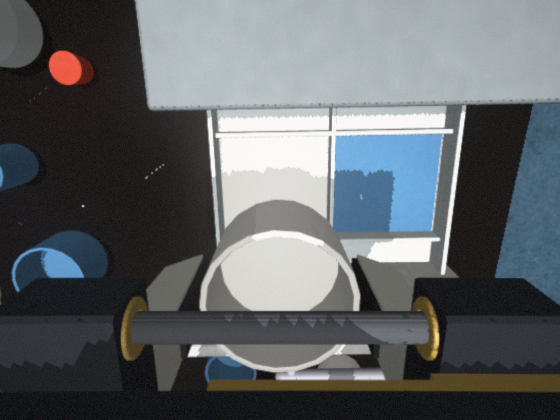

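send_rows:
  motion:
    - [[0.003,0.02,-0.004,0],[0.003,0.05,-0.004,0],[0.003,0.08,-0.004,0],[0.003,0.105,-0.004,0],[0.003,0.125,-0.004,0],[0.003,0.14,-0.004,0],[0.003,0.15,-0.004,0],[0.003,0.155,-0.004,0]]

```text
time: 13.75
tool_pos: [0.5855, 0.231, 0.0502]
tool_rot: [-1.569, 0.009, -2.592]
contact_force: [-0.2, -0.1, -2.0]
opening: 0.0682
```

```bash
python3 -c "
from h import *
st();plan((.586,.2306,.041),-57.9);cam('wrist','w16')
s=cam('scene');f=cv2.cvtColor(s['frame'],cv2.COLOR_RGB2BGR)
cv2.imwrite('pics/s16.png',cv2.resize(f[120:250,180:330],None,fx=5,fy=4.5,interpolation=2))"
```

```text
t 13.75 pos [0.5855 0.231  0.0502] rot [-1.569  0.009 -2.592] F [-0.2 -0.1 -2. ] open 0.0682 q [0.25 0.69 1.43 0.   1.01 1.27]
shift [-0.0001  0.0092  0.0006] twist -0.64 cur heading -58.5
```

View pics/s16.png

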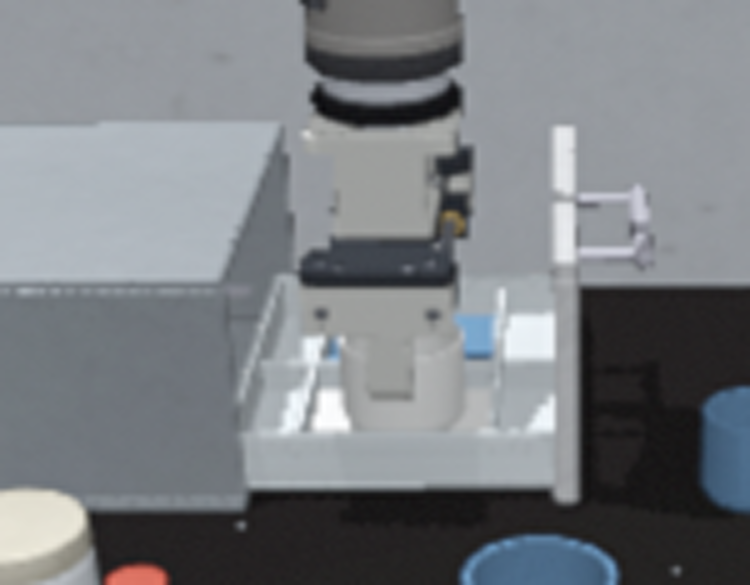

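send_rows:
  motion:
    - [[0,0.004,0,0],[0,0.007,0,0],[0,0.0095,0,0],[0,0.0095,0,0]]

```text
time: 14.25
tool_pos: [0.5857, 0.2309, 0.0408]
tool_rot: [-1.569, 0.009, -2.593]
contact_force: [-0.2, -0.1, -1.3]
opening: 0.0678
```

send_rows:
  motion:
    - [[0,0,0,0],[0,0,0,0],[0,0,0,0],[0,0,0,0],[0,-0.005,0,0],[0,-0.03,0,0],[0,-0.07,0,0],[0,-0.12,0,0]]
  gripper: 0.93

```text
time: 15.05
tool_pos: [0.5836, 0.2302, 0.1608]
tool_rot: [-1.571, 0.005, -2.593]
contact_force: [0.9, 0.7, 0.6]
opening: 0.0854
```

```bash
python3 -c "
from h import *
st();plan((.404,.37,.2),-25);c=cam('wrist','w17');t=cam('top');s=cam('scene')
rim(c,(.585,.231),'w',.068,.069);rim(t,(.404,.372),'b',.068);rim(t,(.585,.231),'w',.068,.069)
f=cv2.cvtColor(s['frame'],cv2.COLOR_RGB2BGR)
cv2.imwrite('pics/s17.png',cv2.resize(f[120:250,180:330],None,fx=5,fy=4.5,interpolation=2))"
```

```text
t 15.05 pos [0.5836 0.2302 0.1608] rot [-1.571  0.005 -2.593] F [0.9 0.7 0.6] open 0.0854 q [0.25 0.58 1.32 0.   1.25 1.27]
shift [ 0.0801 -0.0397 -0.213 ] twist -33.56 cur heading -58.6
w 0.068 centre [0.5767 0.2065] n 84 cover 0.38 rms 0.0013
b 0.068 centre [0.4034 0.3717] n 72 cover 1.0 rms 0.00108
w 0.068 centre [0.5828 0.2195] n 16 cover 0.29 rms 0.00151
```

View pics/s17.png

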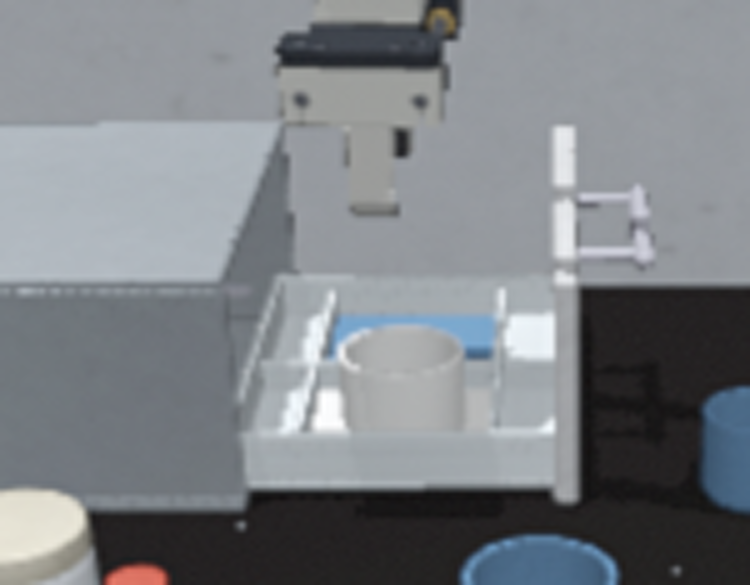

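View pics/w17.png

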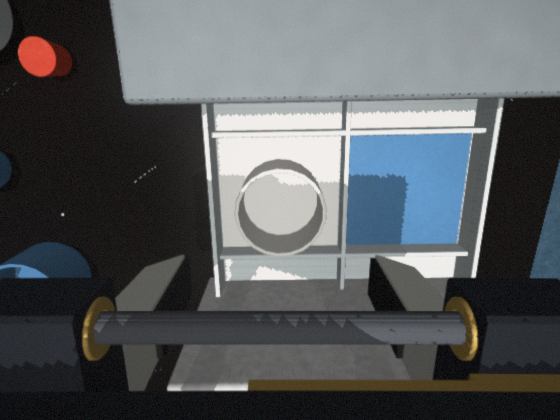

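```bash
python3 -c "
from h import *
plan((.378,.31,.2),-25)"
```

```text
shift [ 0.1365 -0.0375 -0.1761] twist -33.55 cur heading -58.6
```

send_rows:
  motion:
    - [[0,-0.037,-0.02,0],[0.05,-0.037,-0.06,-8],[0.136,-0.037,-0.176,-33.5],[0.136,-0.037,-0.176,-33.5],[0.136,-0.037,-0.176,-33.5],[0.136,-0.037,-0.176,-33.5],[0.136,-0.037,-0.176,-33.5],[0.136,-0.037,-0.176,-33.5]]
  gripper: 1

```text
time: 16.0
tool_pos: [0.3794, 0.31, 0.1993]
tool_rot: [-1.557, 0.012, -2.009]
contact_force: [0.6, 0.3, -0.1]
opening: 0.0917
```

```bash
python3 -c "
from h import *
st();c=cam('wrist','w18')
p=rim(c,(.404,.372),'b',.068);plan((*p,.09),-25)
t=cam('top')
for a in ((.4,.175),'b',.054),((.428,.049),'w',.054),((.47,.459),'b',.04),((.585,.231),'w',.068,.069): rim(t,*a)"
```

```text
t 16.0 pos [0.3794 0.31   0.1993] rot [-1.557  0.012 -2.009] F [ 0.6  0.3 -0.1] open 0.0917 q [ 0.53  0.29  1.67 -0.    1.17  0.97]
b 0.068 centre [0.4052 0.3717] n 242 cover 1.0 rms 0.00027
shift [-0.0655  0.11   -0.0047] twist -0.16 cur heading -25.2
b 0.054 centre [0.4003 0.1731] n 34 cover 0.62 rms 0.00072
w 0.054 centre [0.4281 0.0488] n 56 cover 1.0 rms 0.00086
b 0.04 centre [0.4705 0.46  ] n 40 cover 0.96 rms 0.00114
w 0.068 centre [0.585 0.231] n 0 cover 0.0 rms 9.0
```

View pics/w18.png

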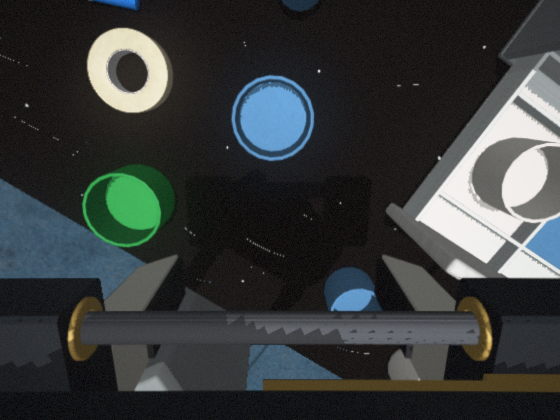

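send_rows:
  motion:
    - [[-0.04,0.01,-0.003,0],[-0.065,0.05,-0.005,0],[-0.066,0.09,-0.005,0],[-0.066,0.11,-0.005,0],[-0.066,0.11,-0.005,0],[-0.066,0.11,-0.005,0]]

```text
time: 16.7
tool_pos: [0.4063, 0.3718, 0.09]
tool_rot: [-1.558, 0.012, -2.012]
contact_force: [0.2, 0.6, 1.5]
opening: 0.0917
```

```bash
python3 -c "
from h import *
st();plan((.4052,.3717,.024),-25)"
```

```text
t 16.7 pos [0.4063 0.3718 0.09  ] rot [-1.558  0.012 -2.012] F [0.2 0.6 1.5] open 0.0917 q [ 0.61  0.52  1.64 -0.01  0.96  1.05]
shift [ 0.0013  0.066  -0.0018] twist -0.27 cur heading -25.3
```

send_rows:
  motion:
    - [[0.001,0.02,-0.002,0],[0.001,0.04,-0.002,0],[0.001,0.055,-0.002,0],[0.001,0.065,-0.002,0],[0.001,0.066,-0.002,0],[0.001,0.066,-0.002,0]]

```text
time: 17.3
tool_pos: [0.406, 0.3724, 0.0249]
tool_rot: [-1.557, 0.013, -2.012]
contact_force: [-0.3, -0.1, 0.3]
opening: 0.0916
```

send_rows:
  motion:
    - [[0,0,0,0],[0,0,0,0],[0,0,0,0],[0,0,0,0],[0,0,0,0],[0,0,0,0]]
  gripper: 0
  grip_force: 30

```text
time: 17.9
tool_pos: [0.406, 0.3727, 0.0255]
tool_rot: [-1.557, 0.014, -2.012]
contact_force: [-2.3, -0.1, 5.6]
opening: 0.0674
```

```bash
python3 -c "
from h import *
st();plan((.405,.372,.205),-57.9);plan((.6434,.1391,.205),-57.9);cam('wrist','w19')"
```

```text
t 17.9 pos [0.406  0.3727 0.0255] rot [-1.557  0.014 -2.012] F [-2.3 -0.1  5.6] open 0.0674 q [ 0.61  0.61  1.7  -0.01  0.82  1.05]
shift [-0.0015 -0.1795  0.0019] twist 32.6 cur heading -25.3
shift [ 0.1072 -0.1767  0.3169] twist 32.6 cur heading -25.3
```

View pics/w19.png

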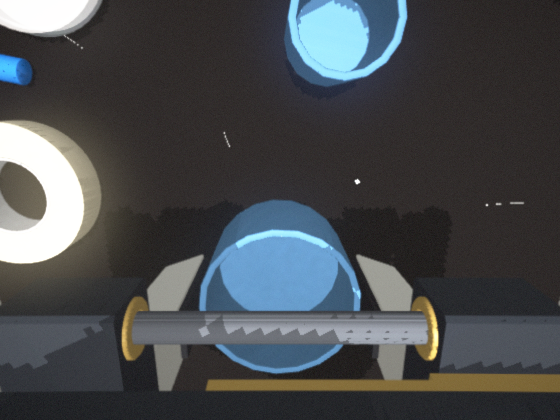

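send_rows:
  motion:
    - [[0,-0.02,0,0],[0,-0.06,0,0],[0,-0.11,0,0],[0,-0.155,0,0],[0,-0.178,0,8],[0.02,-0.18,0.04,16],[0.04,-0.18,0.08,25],[0.05,-0.18,0.12,32.6]]

```text
time: 18.75
tool_pos: [0.4899, 0.2733, 0.2064]
tool_rot: [-1.566, 0.018, -2.586]
contact_force: [0.3, 0.6, -1.3]
opening: 0.0674
```

```bash
python3 -c "
from h import *
st();plan((.6434,.1391,.205),-57.9)"
```

```text
t 18.75 pos [0.4899 0.2733 0.2064] rot [-1.566  0.018 -2.586] F [ 0.3  0.6 -1.3] open 0.0674 q [ 0.37  0.41  1.47 -0.    1.25  1.39]
shift [-0.0597  0.0033  0.195 ] twist -0.3 cur heading -58.2
```

send_rows:
  motion:
    - [[-0.02,0.001,0.04,0],[-0.03,0.001,0.08,0],[-0.045,0.001,0.12,0],[-0.055,0.001,0.16,0],[-0.06,0.001,0.185,0],[-0.06,0.001,0.195,0],[-0.06,0.001,0.195,0],[-0.06,0.001,0.195,0]]

```text
time: 19.55
tool_pos: [0.6428, 0.1401, 0.207]
tool_rot: [-1.567, 0.018, -2.586]
contact_force: [0.2, -0.5, -1.9]
opening: 0.0673
```

```bash
python3 -c "
from h import *
st();plan((.6434,.1391,.048),-57.9);cam('wrist','w20')"
```

```text
t 19.55 pos [0.6428 0.1401 0.207 ] rot [-1.567  0.018 -2.586] F [ 0.2 -0.5 -1.9] open 0.0673 q [0.1  0.59 1.16 0.   1.38 1.11]
shift [0.0027 0.1589 0.0006] twist -0.27 cur heading -58.2
```

View pics/w20.png

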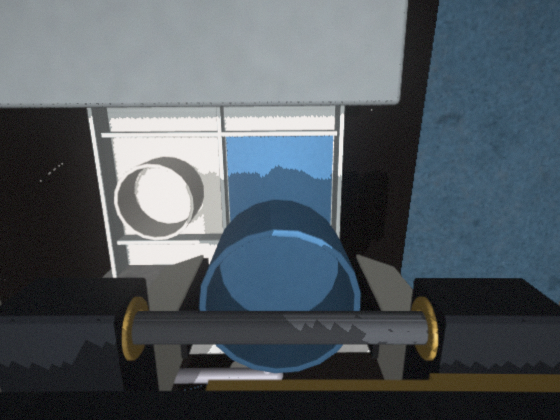

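send_rows:
  motion:
    - [[0.001,0.02,0.001,0],[0.001,0.05,0.001,0],[0.001,0.08,0.001,0],[0.001,0.105,0.001,0],[0.001,0.125,0.001,0],[0.001,0.14,0.001,0],[0.002,0.152,0.001,0],[0.003,0.159,0.001,0]]

```text
time: 20.4
tool_pos: [0.6429, 0.1396, 0.0476]
tool_rot: [-1.567, 0.017, -2.584]
contact_force: [-0.1, 0.2, -1.5]
opening: 0.0677
```

```bash
python3 -c "
from h import *
st();plan((.6434,.1391,.040),-57.9)"
```

```text
t 20.4 pos [0.6429 0.1396 0.0476] rot [-1.567  0.017 -2.584] F [-0.1  0.2 -1.5] open 0.0677 q [0.1  0.74 1.35 0.01 1.04 1.11]
shift [-0.      0.0076  0.0006] twist -0.18 cur heading -58.1
```

send_rows:
  motion:
    - [[0,0.004,0,0],[0,0.007,0,0],[0,0.0075,0,0],[0,0.0075,0,0]]

```text
time: 20.8
tool_pos: [0.6434, 0.1396, 0.0406]
tool_rot: [-1.567, 0.018, -2.584]
contact_force: [-0.4, -0.2, -1.4]
opening: 0.0671
```

send_rows:
  motion:
    - [[0,0,0,0],[0,0,0,0],[0,0,0,0],[0,0,0,0],[0,-0.005,0,0],[0,-0.03,0,0],[0,-0.07,0,0],[0,-0.12,0,0]]
  gripper: 0.9

```text
time: 21.6
tool_pos: [0.6401, 0.1387, 0.1604]
tool_rot: [-1.569, 0.015, -2.585]
contact_force: [1.9, 0.9, 0.7]
opening: 0.0828
```

```bash
python3 -c "
from h import *
st();c=cam('wrist','w21');plan((.50,.12,.30),-57.9)
s=cam('scene');f=cv2.cvtColor(s['frame'],cv2.COLOR_RGB2BGR)
cv2.imwrite('pics/s21.png',cv2.resize(f[120:250,180:380],None,fx=4,fy=4,interpolation=2))"
```

```text
t 21.6 pos [0.6401 0.1387 0.1604] rot [-1.569  0.015 -2.585] F [1.9 0.9 0.7] open 0.0828 q [0.09 0.62 1.23 0.   1.27 1.11]
shift [ 0.129  -0.1327 -0.0589] twist -0.18 cur heading -58.1
```

View pics/s21.png

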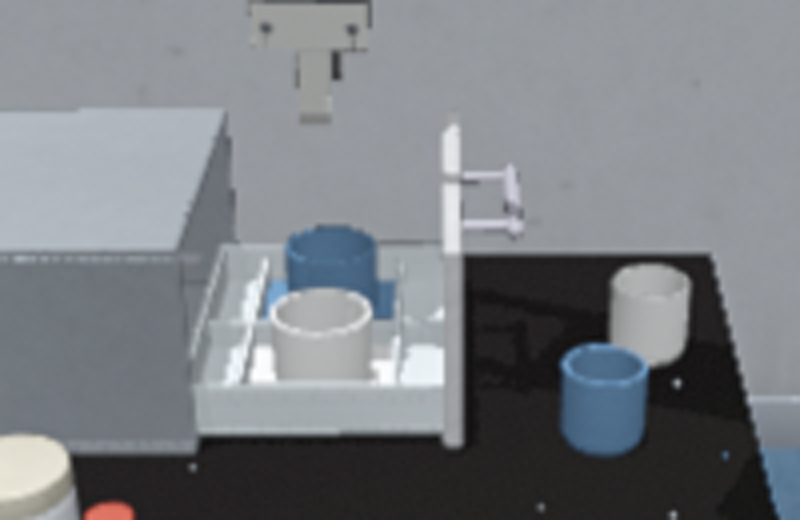

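```bash
python3 -c "
from h import *
plan((.535,.135,.24),-57.9)"
```

```text
shift [ 0.0935 -0.0742 -0.0539] twist -0.18 cur heading -58.1
```

send_rows:
  motion:
    - [[0.02,-0.04,-0.015,0],[0.05,-0.074,-0.03,0],[0.093,-0.074,-0.054,0],[0.093,-0.074,-0.054,0],[0.093,-0.074,-0.054,0],[0.093,-0.074,-0.054,0]]

```text
time: 22.3
tool_pos: [0.5366, 0.1354, 0.2403]
tool_rot: [-1.56, 0.033, -2.584]
contact_force: [-0.0, 0.9, -0.2]
opening: 0.0829
```

```bash
python3 -c "
from h import *
st();c=cam('wrist','w22')
rim(c,(.585,.231),'w',.068,.069);rim(c,(.643,.139),'b',.068,.069);rim(c,(.643,.139),'b',.062,.069)
t=cam('top');rim(t,(.643,.139),'b',.068,.069);rim(t,(.4,.174),'b',.054);rim(t,(.47,.459),'b',.04)
plan((.34,.29,.06),-57.9)"
```

```text
t 22.3 pos [0.5366 0.1354 0.2403] rot [-1.56   0.033 -2.584] F [-0.   0.9 -0.2] open 0.0829 q [0.11 0.36 1.45 0.   1.3  1.12]
w 0.068 centre [0.579  0.2455] n 43 cover 0.21 rms 0.00138
b 0.068 centre [0.6533 0.1411] n 85 cover 0.38 rms 0.00142
b 0.062 centre [0.6575 0.1402] n 83 cover 0.42 rms 0.00152
b 0.068 centre [0.6426 0.1558] n 23 cover 0.33 rms 0.0014
b 0.054 centre [0.3993 0.1742] n 58 cover 1.0 rms 0.00133
b 0.04 centre [0.4705 0.4597] n 38 cover 0.92 rms 0.00116
shift [ 0.0909  0.1743 -0.2371] twist -0.2 cur heading -58.1
```

View pics/w22.png

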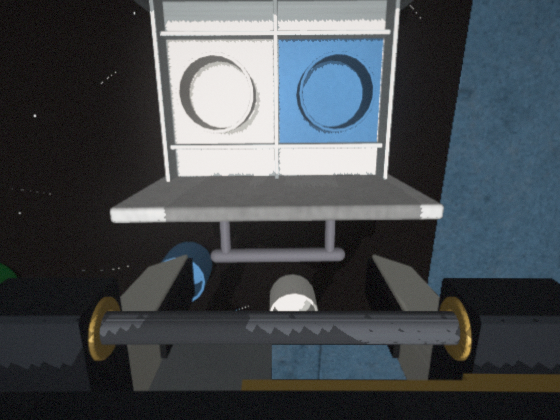

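send_rows:
  motion:
    - [[0,0,0,0],[0,0,0,0],[0,0,0,0]]

```text
time: 22.7
tool_pos: [0.537, 0.1353, 0.2394]
tool_rot: [-1.56, 0.032, -2.585]
contact_force: [-0.1, -0.3, -0.3]
opening: 0.0828
```

Run:
```python
from h import *
s=st(); print(np.round(s['qpos'],4), sum(s['qpos'][1:3])+s['qpos'][4])
M=R.from_euler('xyz',s['tool_rot']).as_matrix(); print('tool y',M[:,1].round(4))
c=cam('wrist')
hsv=cv2.cvtColor(c['frame'],cv2.COLOR_RGB2HSV); cv2.imwrite('pics/w23.png',cv2.resize(cv2.cvtColor(c['frame'],cv2.COLOR_RGB2BGR)[30:160,150:410],None,fx=3,fy=3,interpolation=2))
```

```text
t 22.7 pos [0.537  0.1353 0.2394] rot [-1.56   0.032 -2.585] F [-0.1 -0.3 -0.3] open 0.0828 q [0.11 0.36 1.44 0.   1.3  1.12]
[0.1059 0.362  1.4443 0.0045 1.302  1.1187] 3.1083698204392585
tool y [ 0.0326  0.0079 -0.9994]
```

View pics/w23.png

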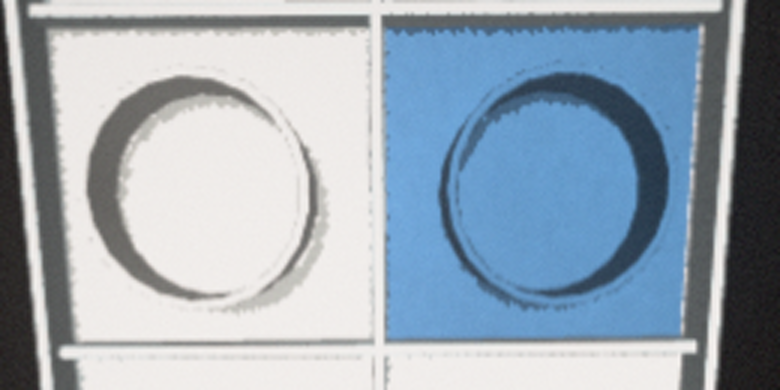

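```bash
cat >> h.py <<'E'
def overlay(c,circs,box,name,fx=3):
    f=cv2.cvtColor(c['frame'],cv2.COLOR_RGB2BGR);x0,y0,x1,y1=box
    f=cv2.resize(f[y0:y1,x0:x1],None,fx=fx,fy=fx,interpolation=2)
    a=np.linspace(0,2*np.pi,73)
    for (x,y,z,r,colr) in circs:
        P=np.c_[x+r*np.cos(a),y+r*np.sin(a),np.full(73,z)]
        q=(proj(c,P)-[x0,y0]+.5)*fx-.5
        for u in q: cv2.circle(f,tuple(int(round(v)) for v in u),1,colr,-1)
    cv2.imwrite('pics/%s.png'%name,f)
E
python3 - <<'E'
from h import *
c=cam('wrist')
cs=[]
for x,y in ((.5848,.2303),(.6424,.139)):
    cs+=[(x,y,.069,.034,(0,0,255)),(x,y,.069,.031,(0,255,255)),(x,y,.014,.034,(0,255,0))]
overlay(c,cs,(150,30,410,160),'w24')
E
```

```text
(no output)
```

View pics/w24.png

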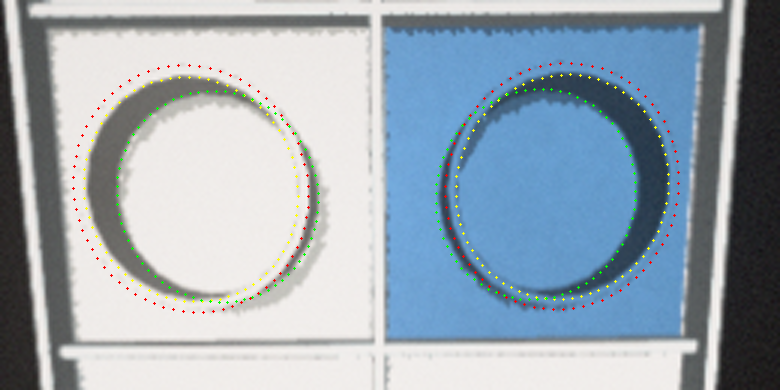

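Predicted rim circles from the grasp bookkeeping match the image: the inner edge is on the yellow dots in both bays. So the nest targets are blue (0.6424, 0.139) and white (0.5848, 0.2303). Next I'll touch the bench with closed tips to calibrate tip height.

Run:
```python
from h import *
plan((.34,.29,.16),-57.9)
```

```text
shift [ 0.0878  0.0743 -0.2361] twist -0.2 cur heading -58.1
```

send_rows:
  motion:
    - [[0.02,0,-0.05,0],[0.04,0,-0.1,0],[0.06,0.02,-0.15,0],[0.075,0.04,-0.2,0],[0.088,0.06,-0.236,0],[0.088,0.074,-0.236,0],[0.088,0.074,-0.236,0],[0.088,0.074,-0.236,0]]
  gripper: 0

```text
time: 23.6
tool_pos: [0.3405, 0.2899, 0.1608]
tool_rot: [-1.56, 0.033, -2.584]
contact_force: [0.8, 0.7, 0.7]
opening: 0.0233
```

send_rows:
  motion:
    - [[0,0.04,0,0],[0,0.08,0,0],[0,0.12,0,0],[0,0.135,0,0]]

```text
time: 24.0
tool_pos: [0.3458, 0.2896, 0.0239]
tool_rot: [-1.56, 0.03, -2.586]
contact_force: [-0.8, -1.0, 0.7]
opening: 0.0004
```

send_rows:
  motion:
    - [[0,0,0,0],[0,0,0,0],[0,0,0,0]]

```text
time: 24.3
tool_pos: [0.3475, 0.29, 0.0254]
tool_rot: [-1.56, 0.033, -2.587]
contact_force: [1.0, -0.1, -0.4]
opening: 0.0009
```

Run:
```python
from h import *
s=st(); M=R.from_euler('xyz',s['tool_rot']).as_matrix(); print('tool y',M[:,1].round(4))
```

```text
t 24.3 pos [0.3475 0.29   0.0254] rot [-1.56   0.033 -2.587] F [ 1.  -0.1 -0.4] open 0.0009 q [ 0.53  0.48  1.98 -0.02  0.65  1.56]
tool y [ 0.0344  0.0081 -0.9994]
```

send_rows:
  motion:
    - [[0,0.012,0,0],[0,0.022,0,0],[0,0.026,0,0],[0,0.028,0,0]]

```text
time: 24.7
tool_pos: [0.3485, 0.2902, -0.0026]
tool_rot: [-1.56, 0.033, -2.587]
contact_force: [0.2, 0.2, -0.5]
opening: 0.0002
```

send_rows:
  motion:
    - [[0,0.002,0,0],[0,0.004,0,0],[0,0.004,0,0]]

```text
time: 25.0
tool_pos: [0.3487, 0.2904, -0.005]
tool_rot: [-1.559, 0.034, -2.587]
contact_force: [-3.7, -2.9, 20.7]
opening: 0.0004
```

send_rows:
  motion:
    - [[0,0.002,0,0],[0,0.003,0,0],[0,0.003,0,0]]

```text
time: 25.3
tool_pos: [0.3488, 0.2904, -0.0052]
tool_rot: [-1.559, 0.036, -2.586]
contact_force: [-9.5, -6.3, 37.9]
opening: 0.0004
```

send_rows:
  motion:
    - [[0,-0.01,0,0],[0,-0.04,0,0],[0,-0.08,0,0],[0,-0.12,0,0],[0,-0.15,0,0],[0,-0.165,0,0],[0,-0.165,0,0]]
  gripper: 1

```text
time: 26.0
tool_pos: [0.3439, 0.2897, 0.162]
tool_rot: [-1.559, 0.041, -2.586]
contact_force: [-0.2, 0.5, -0.5]
opening: 0.0517
```

Run:
```python
from h import *
s=st(); plan((.352,.144,.17),-57.9)
```

```text
t 26.0 pos [0.3439 0.2897 0.162 ] rot [-1.559  0.041 -2.586] F [-0.2  0.5 -0.5] open 0.0517 q [ 0.54  0.25  1.84 -0.01  1.01  1.56]
shift [ 0.0696 -0.0094  0.1282] twist -0.29 cur heading -58.2
```

send_rows:
  motion:
    - [[0.035,-0.005,0.05,0],[0.06,-0.009,0.1,0],[0.07,-0.009,0.128,0],[0.07,-0.009,0.128,0],[0.07,-0.009,0.128,0],[0.07,-0.009,0.128,0]]

```text
time: 26.6
tool_pos: [0.3511, 0.1445, 0.169]
tool_rot: [-1.56, 0.04, -2.585]
contact_force: [0.3, 0.0, 0.2]
opening: 0.0911
```

Run:
```python
from h import *
s=st(); c=cam('wrist','w25');p=rim(c,(.3997,.174),'b',.054);rim(cam('top'),(.3997,.174),'b',.054); plan((*p,.10),-57.9)
overlay(c,[(*p,.055,.027,(0,0,255))],(150,0,410,200),'w25o')
```

```text
t 26.6 pos [0.3511 0.1445 0.169 ] rot [-1.56   0.04  -2.585] F [0.3 0.  0.2] open 0.0911 q [0.18 0.11 2.   0.01 0.99 1.2 ]
b 0.054 centre [0.394  0.1682] n 104 cover 0.46 rms 0.00161
b 0.054 centre [0.3995 0.1749] n 49 cover 0.88 rms 0.00129
shift [-0.0459  0.0711  0.0023] twist -0.15 cur heading -58.1
```

View pics/w25.png

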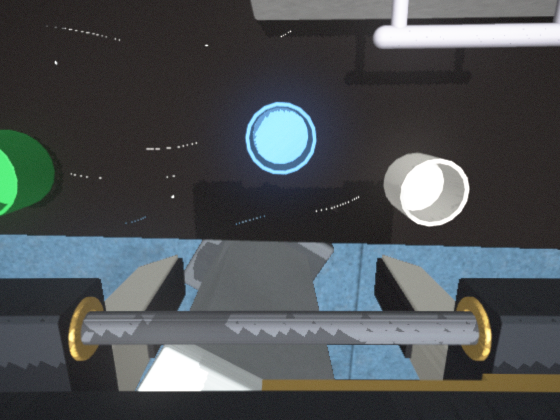

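```bash
sed -i 's/b=cv2.inRange(hsv,(95,70,50),(120,255,255))/b=cv2.inRange(hsv,(90,70,90),(125,255,255))/' h.py
python3 - <<'E'
from h import *
c=cam('wrist')
hsv=cv2.cvtColor(c['frame'],cv2.COLOR_RGB2HSV)
print(hsv[138,242:262].tolist())
p=rim(c,(.3997,.174),'b',.054);print(onz(c,[(281,138),(246,138),(316,138),(281,102),(281,174)],.055).round(4))
overlay(c,[(*p,.055,.027,(0,0,255))],(210,70,350,200),'w25o',4)
plan((*p,.10),-57.9)
E
```

```text
[[111, 76, 70], [117, 64, 72], [113, 82, 78], [108, 101, 116], [104, 119, 225], [95, 89, 254], [95, 88, 254], [99, 114, 249], [105, 131, 150], [106, 127, 124], [107, 125, 126], [105, 132, 151], [104, 129, 210], [103, 120, 235], [95, 88, 254], [95, 86, 255], [95, 84, 255], [94, 84, 255], [95, 85, 255], [95, 84, 255]]
b 0.054 centre [0.4012 0.1726] n 206 cover 1.0 rms 0.00025
[[0.4018 0.1732 0.055 ]
 [0.3879 0.1955 0.055 ]
 [0.4158 0.1507 0.055 ]
 [0.4238 0.1869 0.055 ]
 [0.3787 0.1587 0.055 ]]
shift [-0.0542  0.0716  0.0023] twist -0.14 cur heading -58.0
```

View pics/w25o.png

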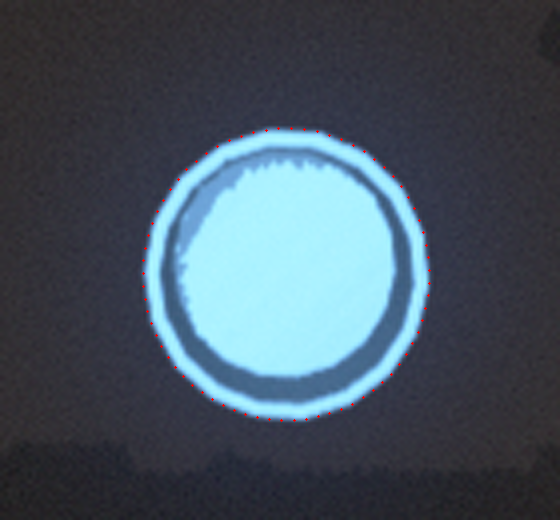

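Run:
```python
from h import *
plan((.4012,.1726,.09),-70)
```

```text
shift [-0.0538  0.0816  0.0022] twist 11.96 cur heading -58.0
```

send_rows:
  motion:
    - [[-0.03,0,0.001,6],[-0.054,0.02,0.002,12],[-0.054,0.05,0.002,12],[-0.054,0.075,0.002,12],[-0.054,0.082,0.002,12],[-0.054,0.082,0.002,12]]

```text
time: 27.35
tool_pos: [0.4004, 0.1735, 0.0888]
tool_rot: [-1.568, 0.04, -2.791]
contact_force: [0.2, 0.4, 0.5]
opening: 0.0917
```

Run:
```python
from h import *
st();plan((.4012,.1726,.0365),-70);cam('wrist','w26')
s=cam('scene');f=cv2.cvtColor(s['frame'],cv2.COLOR_RGB2BGR)
cv2.imwrite('pics/s26.png',cv2.resize(f[110:260,240:400],None,fx=4,fy=4,interpolation=2))
```

```text
t 27.35 pos [0.4004 0.1735 0.0888] rot [-1.568  0.04  -2.791] F [0.2 0.4 0.5] open 0.0917 q [0.23 0.33 1.97 0.   0.8  1.45]
shift [0.0016 0.0523 0.001 ] twist 0.06 cur heading -69.9
```

View pics/s26.png

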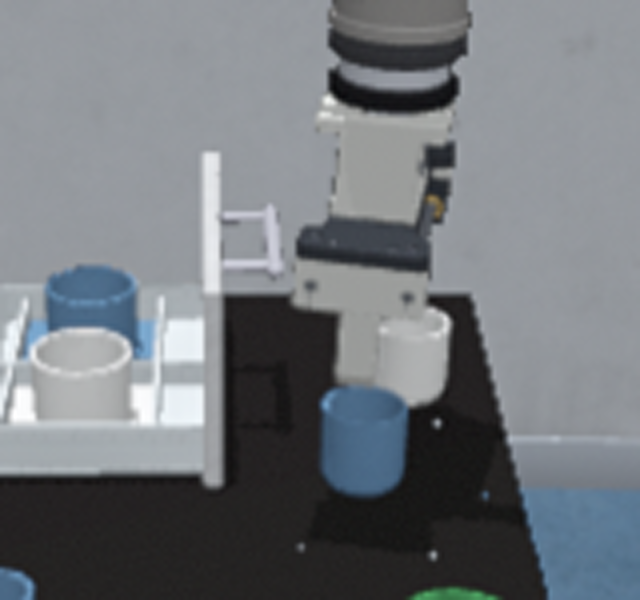

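send_rows:
  motion:
    - [[0.001,0.015,0.001,0],[0.001,0.03,0.001,0],[0.001,0.043,0.001,0],[0.001,0.052,0.001,0],[0.001,0.052,0.001,0],[0.001,0.052,0.001,0]]

```text
time: 28.05
tool_pos: [0.4038, 0.1729, 0.0391]
tool_rot: [-1.568, 0.044, -2.792]
contact_force: [-0.3, 0.2, -0.5]
opening: 0.0916
```

Run:
```python
from h import *
st();plan((.4012,.1726,.0365),-70);s=cam('scene');f=cv2.cvtColor(s['frame'],cv2.COLOR_RGB2BGR)
cv2.imwrite('pics/s27.png',cv2.resize(f[110:260,240:400],None,fx=4,fy=4,interpolation=2))
```

```text
t 28.05 pos [0.4038 0.1729 0.0391] rot [-1.568  0.044 -2.792] F [-0.3  0.2 -0.5] open 0.0916 q [0.23 0.43 2.02 0.   0.65 1.45]
shift [ 0.0026  0.0025 -0.0006] twist 0.02 cur heading -70.0
```

View pics/s27.png

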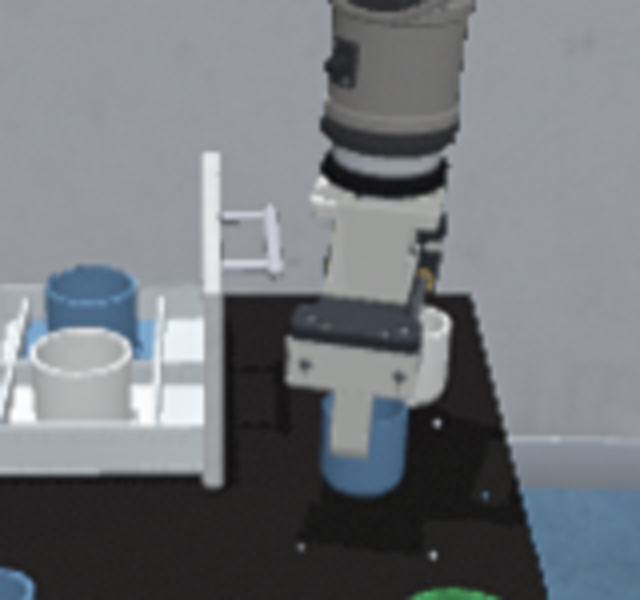

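send_rows:
  motion:
    - [[0.0026,0.0025,0,0],[0.0026,0.0025,0,0],[0.0026,0.0025,0,0]]

```text
time: 28.4
tool_pos: [0.4016, 0.1721, 0.0368]
tool_rot: [-1.568, 0.045, -2.792]
contact_force: [0.3, 0.2, -0.5]
opening: 0.0915
```

send_rows:
  motion:
    - [[0,0,0,0],[0,0,0,0],[0,0,0,0],[0,0,0,0],[0,0,0,0],[0,0,0,0],[0,0,0,0],[0,0,0,0]]
  gripper: 0
  grip_force: 30

```text
time: 29.2
tool_pos: [0.4016, 0.1721, 0.0368]
tool_rot: [-1.568, 0.045, -2.792]
contact_force: [-0.1, 0.6, -0.2]
opening: 0.0525
```

Run:
```python
from h import *
st();c=cam('wrist','w28');s=cam('scene')
for z in (.03,.035,.04,.045): print(z,proj(s,[(.385,.2246,z)]).round(1))
s=sensors.observe();p=np.array(s['tool_pos']);print(p);plan((p[0],p[1],.21),-58)
```

```text
t 29.2 pos [0.4016 0.1721 0.0368] rot [-1.568  0.045 -2.792] F [-0.1  0.6 -0.2] open 0.0525 q [0.23 0.43 2.03 0.   0.64 1.45]
0.03 [[326.1 229.3]]
0.035 [[326.2 227.6]]
0.04 [[326.2 225.9]]
0.045 [[326.3 224.2]]
[0.40158134 0.17210682 0.03678489]
shift [-0.0078 -0.173   0.0005] twist -11.98 cur heading -70.0
```

View pics/w28.png

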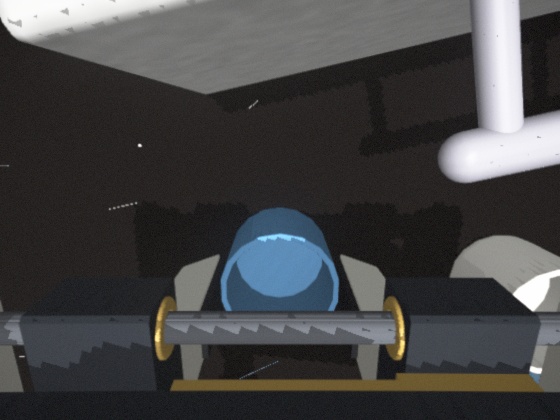

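send_rows:
  motion:
    - [[0,-0.01,0,0],[-0.001,-0.03,0,0],[-0.003,-0.07,0,0],[-0.005,-0.11,0,0],[-0.007,-0.15,0,0],[-0.008,-0.173,0,-6],[-0.008,-0.173,0,-12],[-0.008,-0.173,0,-12]]

```text
time: 30.1
tool_pos: [0.4015, 0.1727, 0.2112]
tool_rot: [-1.558, 0.045, -2.581]
contact_force: [0.5, 0.4, -1.6]
opening: 0.0521
```

Run:
```python
from h import *
st();c=cam('wrist','w29');plan((.6424,.139,.21),-58)
```

```text
t 30.1 pos [0.4015 0.1727 0.2112] rot [-1.558  0.045 -2.581] F [ 0.5  0.4 -1.6] open 0.0521 q [0.23 0.16 1.8  0.   1.13 1.24]
shift [-0.1869  0.0105  0.1559] twist -0.12 cur heading -58.1
```

View pics/w29.png

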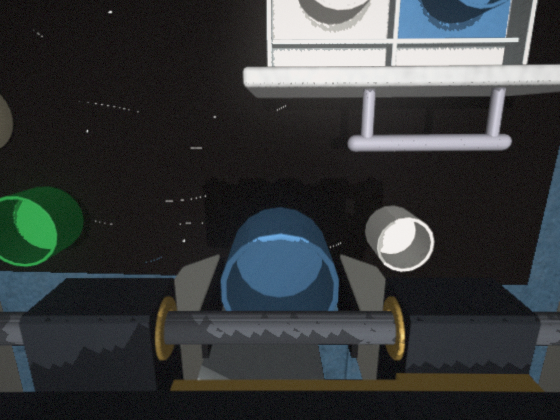

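send_rows:
  motion:
    - [[-0.03,0.002,0.025,0],[-0.06,0.004,0.05,0],[-0.09,0.006,0.075,0],[-0.12,0.008,0.1,0],[-0.15,0.01,0.125,0],[-0.175,0.01,0.146,0],[-0.187,0.01,0.156,0],[-0.187,0.01,0.156,0]]

```text
time: 30.95
tool_pos: [0.6435, 0.1382, 0.2084]
tool_rot: [-1.559, 0.041, -2.588]
contact_force: [0.1, -0.2, -1.1]
opening: 0.0523
```

Run:
```python
from h import *
s=st();c=cam('wrist','w30');plan((.6424,.139,.11),-58)
overlay(c,[(.6424,.139,.069,.034,(0,0,255)),(.6424,.139,.069,.031,(0,255,255)),(.5848,.2303,.069,.031,(0,255,255))],(80,80,420,300),'w30o',2)
```

```text
t 30.95 pos [0.6435 0.1382 0.2084] rot [-1.559  0.041 -2.588] F [ 0.1 -0.2 -1.1] open 0.0523 q [0.09 0.58 1.18 0.01 1.34 1.11]
shift [ 0.0037  0.0986 -0.0013] twist -0.26 cur heading -58.3
```

View pics/w30o.png

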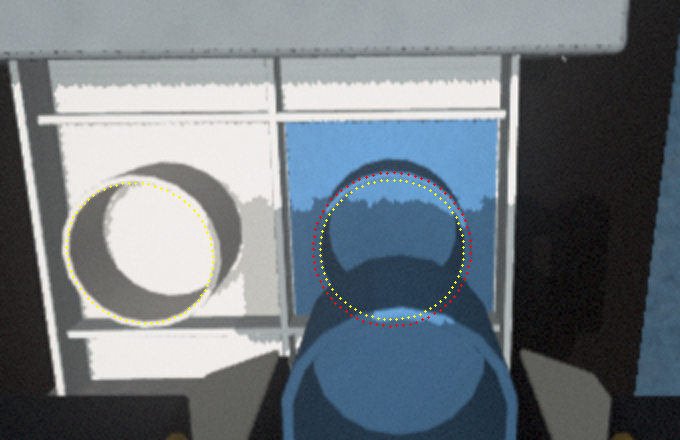

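send_rows:
  motion:
    - [[0.001,0.015,-0.001,0],[0.001,0.035,-0.001,0],[0.002,0.055,-0.001,0],[0.003,0.075,-0.001,0],[0.0035,0.09,-0.001,0],[0.0035,0.093,-0.001,0],[0.0035,0.093,-0.001,0],[0.0035,0.093,-0.001,0]]

```text
time: 31.8
tool_pos: [0.6426, 0.1391, 0.1168]
tool_rot: [-1.559, 0.042, -2.587]
contact_force: [-0.6, -1.5, 0.1]
opening: 0.0522
```

Run:
```python
from h import *
s=st();c=cam('wrist','w31');plan((.6424,.139,.085),-58);plan((.6424,.139,.068),-58)
z=s['tool_pos'][2]-.0368; x,y=s['tool_pos'][:2]
overlay(c,[(.6424,.139,.069,.034,(0,0,255)),(x,y,z,.027,(0,255,0)),(x,y,z+.055,.027,(0,255,0)),(.5848,.2303,.069,.031,(0,255,255))],(80,80,420,400),'w31o',1.8)
```

```text
t 31.8 pos [0.6426 0.1391 0.1168] rot [-1.559  0.042 -2.587] F [-0.6 -1.5  0.1] open 0.0522 q [0.09 0.65 1.31 0.01 1.14 1.11]
shift [ 0.0017  0.0319 -0.0006] twist -0.27 cur heading -58.3
shift [ 0.0025  0.0489 -0.0008] twist -0.27 cur heading -58.3
```

View pics/w31o.png

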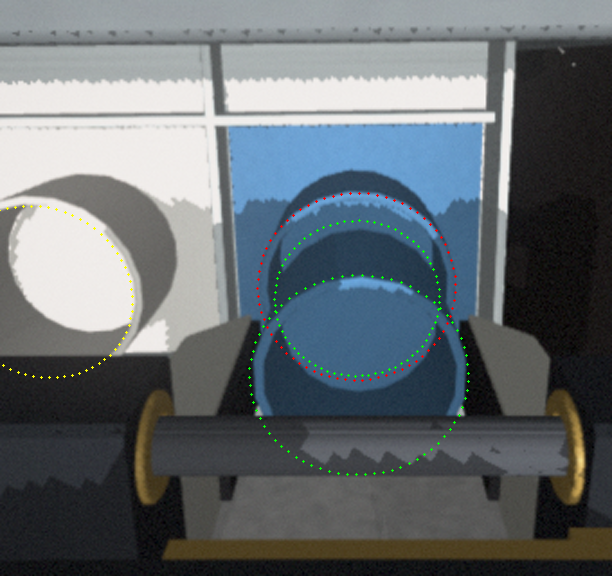

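send_rows:
  motion:
    - [[-0.001,0.008,-0.0005,0],[-0.0005,0.016,-0.0005,0],[0,0.024,-0.0005,0],[0,0.03,-0.0005,0],[0,0.032,-0.0005,0],[0,0.032,-0.0005,0]]

```text
time: 32.45
tool_pos: [0.6437, 0.1398, 0.0843]
tool_rot: [-1.56, 0.042, -2.587]
contact_force: [-0.6, -0.8, -0.9]
opening: 0.0524
```

Run:
```python
from h import *
s=st();c=cam('wrist','w32');plan((.6424,.139,.068),-58)
f=cv2.cvtColor(cam('scene')['frame'],cv2.COLOR_RGB2BGR)
cv2.imwrite('pics/s32.png',cv2.resize(f[110:240,190:340],None,fx=5,fy=4.5,interpolation=2))
```

```text
t 32.45 pos [0.6437 0.1398 0.0843] rot [-1.56   0.042 -2.587] F [-0.6 -0.8 -0.9] open 0.0524 q [0.09 0.68 1.34 0.01 1.07 1.11]
shift [ 0.0025  0.0167 -0.0003] twist -0.27 cur heading -58.3
```

View pics/s32.png

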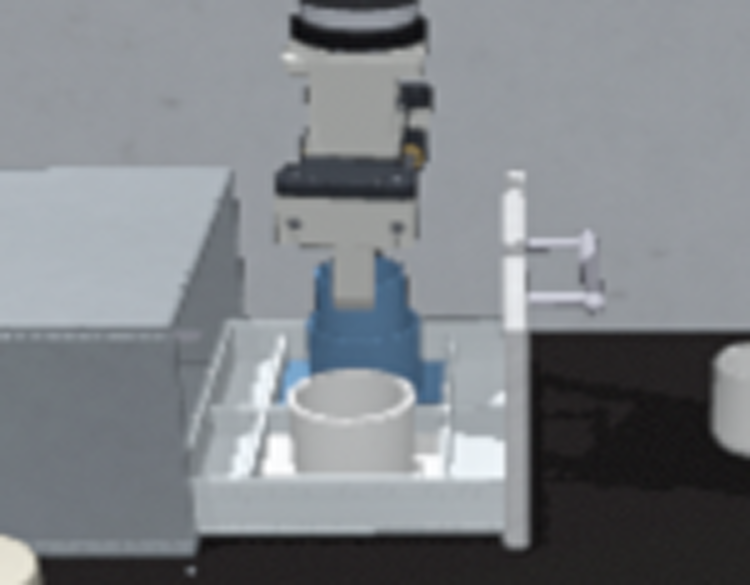

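View pics/w32.png

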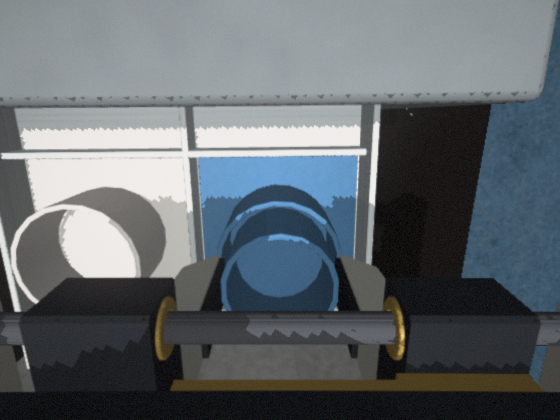

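The medium cup is inside the large one with no contact force. Lower it on to the floor.

send_rows:
  motion:
    - [[0.001,0.005,0,0],[0.001,0.01,0,0],[0.0015,0.014,0,0],[0.0015,0.0155,0,0],[0.0015,0.0155,0,0]]

```text
time: 33.05
tool_pos: [0.6433, 0.1392, 0.0691]
tool_rot: [-1.559, 0.042, -2.587]
contact_force: [-0.1, -0.1, -0.6]
opening: 0.052
```

Run:
```python
from h import *
s=st();c=cam('wrist','w33');
f=cv2.cvtColor(cam('scene')['frame'],cv2.COLOR_RGB2BGR)
cv2.imwrite('pics/s33.png',cv2.resize(f[150:230,220:300],None,fx=7,fy=7,interpolation=2))
```

```text
t 33.05 pos [0.6433 0.1392 0.0691] rot [-1.559  0.042 -2.587] F [-0.1 -0.1 -0.6] open 0.052 q [0.09 0.7  1.36 0.01 1.04 1.1 ]
```

View pics/s33.png

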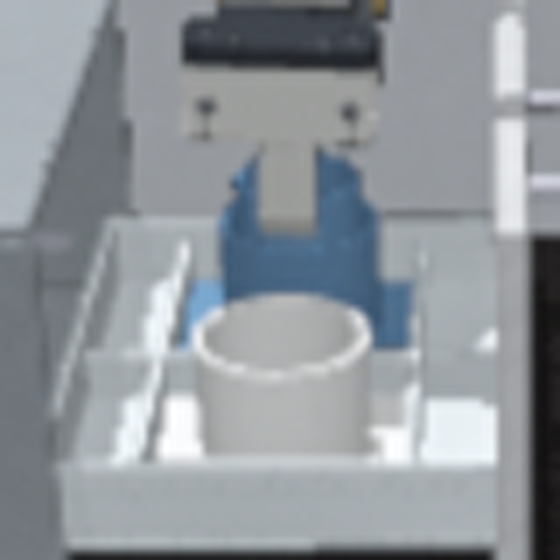

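send_rows:
  motion:
    - [[0,0.001,0,0],[0,0.0015,0,0],[0,0.0015,0,0]]

```text
time: 33.45
tool_pos: [0.6437, 0.1393, 0.0681]
tool_rot: [-1.559, 0.043, -2.587]
contact_force: [0.2, 0.0, -0.9]
opening: 0.0523
```

send_rows:
  motion:
    - [[0,0,0,0],[0,0,0,0],[0,0,0,0],[0,0,0,0],[0,-0.005,0,0],[0,-0.02,0,0],[0,-0.04,0,0],[0,-0.06,0,0]]
  gripper: 0.8

```text
time: 34.25
tool_pos: [0.6412, 0.1385, 0.13]
tool_rot: [-1.559, 0.044, -2.587]
contact_force: [0.1, -1.1, 0.9]
opening: 0.0735
```

send_rows:
  motion:
    - [[0,-0.03,0,0],[0,-0.06,0,0],[0,-0.08,0,0],[0,-0.09,0,0],[0,-0.09,0,0]]

```text
time: 34.75
tool_pos: [0.6379, 0.1375, 0.2222]
tool_rot: [-1.557, 0.047, -2.587]
contact_force: [-0.5, 0.6, -0.5]
opening: 0.0736
```

Run:
```python
from h import *
s=st();c=cam('wrist','w34');plan((.428,.049,.2),-58)
f=cv2.cvtColor(cam('scene')['frame'],cv2.COLOR_RGB2BGR)
cv2.imwrite('pics/s34.png',cv2.resize(f[150:230,220:300],None,fx=7,fy=7,interpolation=2))
t=cam('top');rim(t,(.428,.049),'w',.054);rim(t,(.47,.459),'b',.04)
```

```text
t 34.75 pos [0.6379 0.1375 0.2222] rot [-1.557  0.047 -2.587] F [-0.5  0.6 -0.5] open 0.0736 q [0.09 0.55 1.19 0.01 1.36 1.11]
shift [ 0.2252  0.0099 -0.0351] twist -0.27 cur heading -58.3
w 0.054 centre [0.4277 0.0478] n 32 cover 0.58 rms 0.00121
b 0.04 centre [0.4703 0.4599] n 42 cover 1.0 rms 0.00103
```

View pics/s34.png

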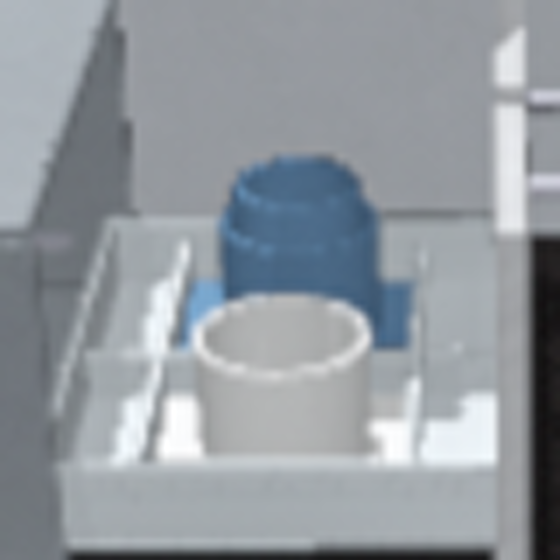

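View pics/w34.png

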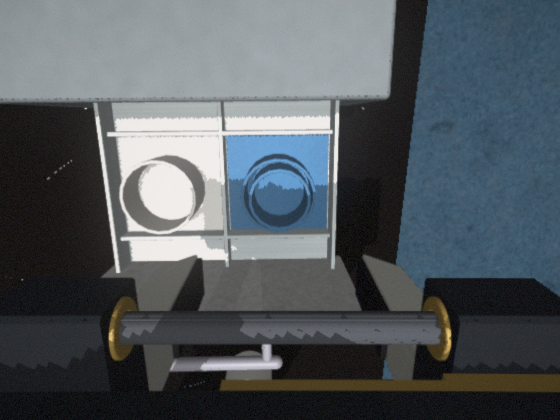

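Run:
```python
from h import *
plan((.379,.02,.18),-58)
```

```text
shift [ 0.2822  0.0264 -0.0361] twist -0.27 cur heading -58.3
```

send_rows:
  motion:
    - [[0.04,0,-0.01,0],[0.09,0,-0.015,0],[0.14,0,-0.02,0],[0.19,0.01,-0.03,0],[0.24,0.02,-0.036,0],[0.282,0.026,-0.036,0],[0.282,0.026,-0.036,0],[0.282,0.026,-0.036,0]]
  gripper: 1

```text
time: 35.7
tool_pos: [0.3787, 0.0197, 0.1801]
tool_rot: [-1.56, 0.041, -2.589]
contact_force: [0.0, -0.1, -0.5]
opening: 0.0919
```

Run:
```python
from h import *
s=st(); c=cam('wrist','w35');p=rim(c,(.4277,.048),'w',.054); plan((*p,.10),-58)
u=proj(c,[(*p,.055)])[0].astype(int);print(u)
overlay(c,[(*p,.055,.027,(0,0,255))],(u[0]-60,max(0,u[1]-60),u[0]+60,u[1]+60),'w35o',4)
```

```text
t 35.7 pos [0.3787 0.0197 0.1801] rot [-1.56   0.041 -2.589] F [ 0.  -0.1 -0.5] open 0.0919 q [-0.17  0.09  1.98  0.02  1.03  0.84]
w 0.054 centre [0.4241 0.0503] n 122 cover 0.58 rms 0.00123
shift [-0.0501  0.0826 -0.0036] twist -0.32 cur heading -58.3
[274 141]
```

View pics/w35o.png

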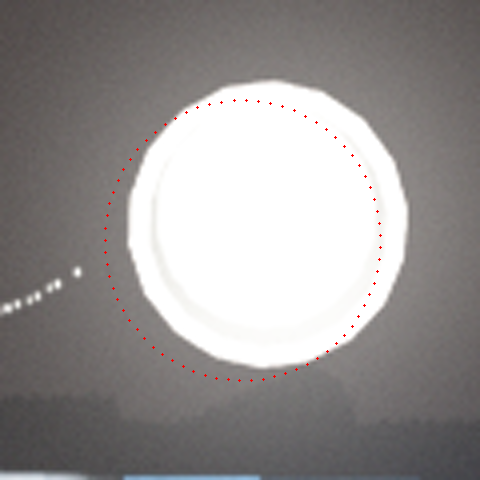

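```bash
sed -i 's/w=cv2.inRange(hsv,(0,0,130)/w=cv2.inRange(hsv,(0,0,195)/' h.py
python3 - <<'E'
from h import *
c=cam('wrist');p=rim(c,(.4277,.048),'w',.054); plan((*p,.09),-58)
print(onz(c,[(281,137)],.055))
E
```

```text
w 0.054 centre [0.4293 0.0477] n 197 cover 1.0 rms 0.00024
shift [-0.0523  0.0929  0.0012] twist -0.28 cur heading -58.3
[[0.43111498 0.04776422 0.055     ]]
```

send_rows:
  motion:
    - [[-0.03,0,0.001,0],[-0.052,0.03,0.001,0],[-0.052,0.06,0.001,0],[-0.052,0.085,0.001,0],[-0.052,0.093,0.001,0],[-0.052,0.093,0.001,0],[-0.052,0.093,0.001,0]]

```text
time: 36.5
tool_pos: [0.43, 0.0478, 0.0906]
tool_rot: [-1.558, 0.044, -2.587]
contact_force: [0.2, 0.3, -0.7]
opening: 0.0918
```

Run:
```python
from h import *
st();plan((.4293,.0477,.0365),-58)
```

```text
t 36.5 pos [0.43   0.0478 0.0906] rot [-1.558  0.044 -2.587] F [ 0.2  0.3 -0.7] open 0.0918 q [-0.08  0.32  1.98  0.02  0.79  0.92]
shift [ 0.0031  0.054  -0.0009] twist -0.26 cur heading -58.3
```

send_rows:
  motion:
    - [[0.001,0.015,-0.001,0],[0.0015,0.03,-0.001,0],[0.0025,0.044,-0.001,0],[0.003,0.054,-0.001,0],[0.003,0.054,-0.001,0],[0.003,0.054,-0.001,0]]

```text
time: 37.1
tool_pos: [0.4299, 0.0477, 0.0372]
tool_rot: [-1.558, 0.045, -2.587]
contact_force: [0.4, -0.0, 0.4]
opening: 0.0918
```

send_rows:
  motion:
    - [[0,0,0,0],[0,0,0,0],[0,0,0,0],[0,0,0,0],[0,0,0,0],[0,0,0,0],[0,0,0,0],[0,0,0,0]]
  gripper: 0
  grip_force: 30

```text
time: 37.9
tool_pos: [0.4299, 0.0477, 0.0373]
tool_rot: [-1.558, 0.045, -2.587]
contact_force: [-0.2, 0.9, 2.7]
opening: 0.0526
```

Run:
```python
from h import *
s=st();c=cam('wrist','w36');p=np.array(s['tool_pos']);plan((p[0],p[1],.21),-58)
```

```text
t 37.9 pos [0.4299 0.0477 0.0373] rot [-1.558  0.045 -2.587] F [-0.2  0.9  2.7] open 0.0526 q [-0.08  0.42  2.04  0.03  0.64  0.92]
shift [-0.0077 -0.1726  0.0023] twist -0.26 cur heading -58.3
```

View pics/w36.png

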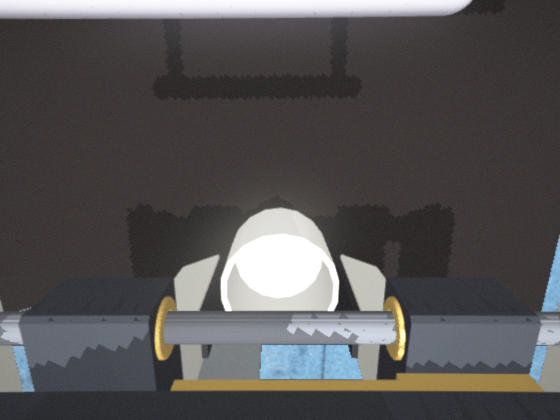

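send_rows:
  motion:
    - [[0,-0.01,0,0],[-0.001,-0.03,0,0],[-0.003,-0.07,0.001,0],[-0.005,-0.11,0.001,0],[-0.007,-0.145,0.002,0],[-0.008,-0.173,0.002,0],[-0.008,-0.173,0.002,0],[-0.008,-0.173,0.002,0]]

```text
time: 38.75
tool_pos: [0.4297, 0.0481, 0.2107]
tool_rot: [-1.557, 0.045, -2.587]
contact_force: [0.1, 0.1, -2.7]
opening: 0.0522
```

Run:
```python
from h import *
s=st();plan((.5848,.2303,.21),-58)
```

```text
t 38.75 pos [0.4297 0.0481 0.2107] rot [-1.557  0.045 -2.587] F [ 0.1  0.1 -2.7] open 0.0522 q [-0.08  0.15  1.81  0.02  1.13  0.93]
shift [-0.2275  0.01   -0.0734] twist -0.26 cur heading -58.3
```

send_rows:
  motion:
    - [[-0.03,0.001,-0.01,0],[-0.07,0.003,-0.025,0],[-0.11,0.005,-0.035,0],[-0.15,0.007,-0.05,0],[-0.19,0.009,-0.06,0],[-0.217,0.01,-0.07,0],[-0.2275,0.01,-0.0735,0],[-0.2275,0.01,-0.0735,0]]

```text
time: 39.55
tool_pos: [0.5843, 0.2314, 0.207]
tool_rot: [-1.559, 0.041, -2.586]
contact_force: [0.1, -0.3, -2.1]
opening: 0.0521
```

Run:
```python
from h import *
s=st();c=cam('wrist','w37');plan((.5848,.2303,.117),-58)
z=s['tool_pos'][2]-.0373; x,y=s['tool_pos'][:2]
overlay(c,[(.5848,.2303,.069,.034,(0,0,255)),(x,y,z,.027,(0,255,0)),(.6424,.139,.085,.027,(0,255,255)),(.5848,.2303,.069,.031,(0,255,255))],(120,80,460,400),'w37o',1.8)
```

```text
t 39.55 pos [0.5843 0.2314 0.207 ] rot [-1.559  0.041 -2.586] F [ 0.1 -0.3 -2.1] open 0.0521 q [0.25 0.52 1.28 0.   1.3  1.27]
shift [ 0.003   0.0905 -0.0005] twist -0.21 cur heading -58.2
```

View pics/w37o.png

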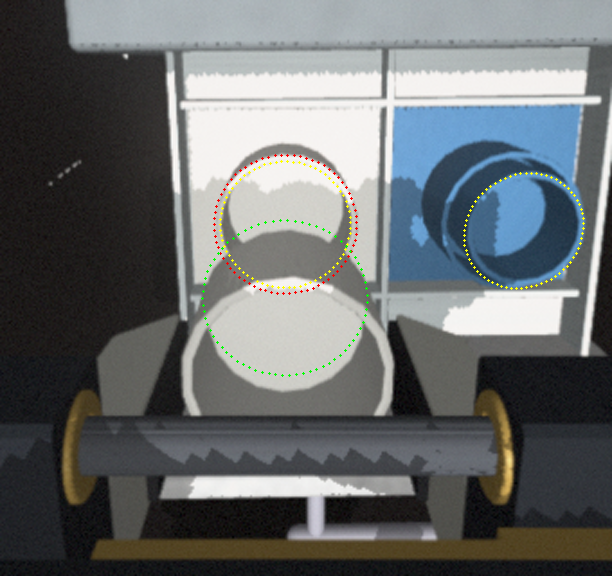

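send_rows:
  motion:
    - [[0,0.015,-0.0005,0],[0,0.035,-0.0005,0],[0.001,0.055,-0.0005,0],[0.0015,0.075,-0.0005,0],[0.0015,0.086,-0.0005,0],[0.0015,0.09,-0.0005,0],[0.0015,0.09,-0.0005,0],[0.0015,0.09,-0.0005,0]]

```text
time: 40.4
tool_pos: [0.5865, 0.231, 0.1185]
tool_rot: [-1.558, 0.042, -2.586]
contact_force: [-0.1, 0.2, -1.5]
opening: 0.0526
```

Run:
```python
from h import *
s=st();c=cam('wrist','w38');plan((.5855,.2306,.085),-58)
z=s['tool_pos'][2]-.0373; x,y=s['tool_pos'][:2]
overlay(c,[(.5848,.2303,.069,.034,(0,0,255)),(x,y,z,.027,(0,255,0)),(.5848,.2303,.069,.031,(0,255,255))],(120,80,460,400),'w38o',1.8)
```

```text
t 40.4 pos [0.5865 0.231  0.1185] rot [-1.558  0.042 -2.586] F [-0.1  0.2 -1.5] open 0.0526 q [0.25 0.6  1.4  0.   1.1  1.27]
shift [ 0.0026  0.0335 -0.0005] twist -0.21 cur heading -58.2
```

View pics/w38o.png

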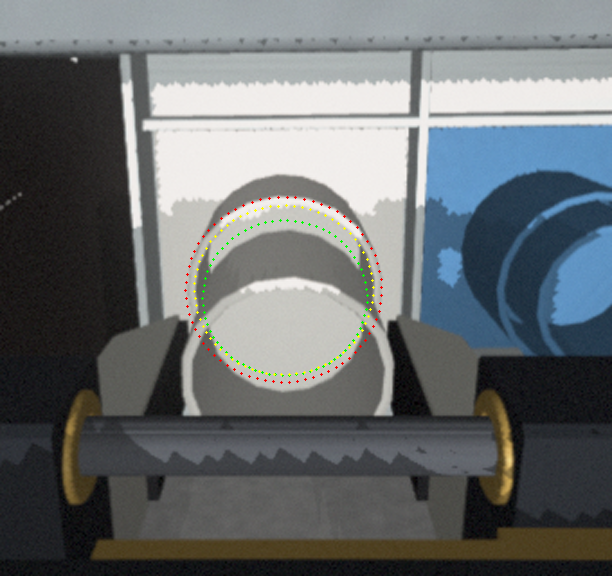

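send_rows:
  motion:
    - [[0.0005,0.008,-0.0005,0],[0.001,0.016,-0.0005,0],[0.0015,0.024,-0.0005,0],[0.002,0.031,-0.0005,0],[0.002,0.0335,-0.0005,0],[0.002,0.0335,-0.0005,0]]

```text
time: 41.05
tool_pos: [0.5857, 0.2308, 0.0843]
tool_rot: [-1.558, 0.042, -2.586]
contact_force: [0.5, 0.6, -0.9]
opening: 0.0528
```

Run:
```python
from h import *
s=st();plan((.586,.2308,.069),-58)
f=cv2.cvtColor(cam('scene')['frame'],cv2.COLOR_RGB2BGR)
cv2.imwrite('pics/s39.png',cv2.resize(f[150:230,220:300],None,fx=7,fy=7,interpolation=2))
```

```text
t 41.05 pos [0.5857 0.2308 0.0843] rot [-1.558  0.042 -2.586] F [ 0.5  0.6 -0.9] open 0.0528 q [0.25 0.64 1.44 0.   1.03 1.27]
shift [ 0.0004  0.0153 -0.0001] twist -0.22 cur heading -58.2
```

View pics/s39.png

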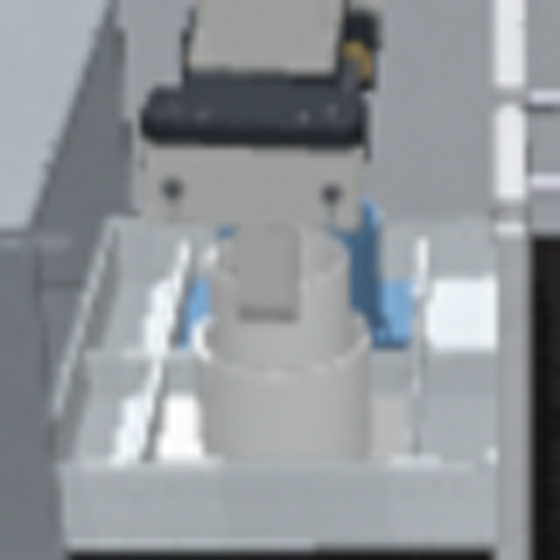

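send_rows:
  motion:
    - [[0.0003,0.005,0,0],[0.0006,0.01,0,0],[0.0006,0.014,0,0],[0.0006,0.0158,0,0],[0.0006,0.0158,0,0]]

```text
time: 41.6
tool_pos: [0.586, 0.2307, 0.0686]
tool_rot: [-1.558, 0.042, -2.586]
contact_force: [0.1, 0.3, -1.2]
opening: 0.0523
```

send_rows:
  motion:
    - [[0,0,0,0],[0,0,0,0],[0,0,0,0],[0,0,0,0],[0,-0.005,0,0],[0,-0.02,0,0],[0,-0.04,0,0],[0,-0.06,0,0]]
  gripper: 0.78

```text
time: 42.4
tool_pos: [0.5834, 0.23, 0.1295]
tool_rot: [-1.558, 0.042, -2.586]
contact_force: [0.4, 0.4, -0.0]
opening: 0.0717
```

send_rows:
  motion:
    - [[0,-0.03,0,0],[0,-0.06,0,0],[0,-0.08,0,0],[0,-0.09,0,0],[0,-0.09,0,0]]

```text
time: 42.9
tool_pos: [0.5801, 0.2291, 0.221]
tool_rot: [-1.557, 0.044, -2.586]
contact_force: [0.2, -0.8, -0.2]
opening: 0.0718
```

Run:
```python
from h import *
s=st();c=cam('wrist','w40')
f=cv2.cvtColor(cam('scene')['frame'],cv2.COLOR_RGB2BGR)
cv2.imwrite('pics/s40.png',cv2.resize(f[150:230,220:300],None,fx=7,fy=7,interpolation=2))
t=cam('top');p=rim(t,(.47,.459),'b',.04); plan((.44,.40,.2),-25)
```

```text
t 42.9 pos [0.5801 0.2291 0.221 ] rot [-1.557  0.044 -2.586] F [ 0.2 -0.8 -0.2] open 0.0718 q [0.25 0.5  1.28 0.   1.32 1.27]
b 0.04 centre [0.4704 0.46  ] n 39 cover 0.96 rms 0.00116
shift [ 0.0285  0.0142 -0.2189] twist -33.21 cur heading -58.2
```

View pics/s40.png

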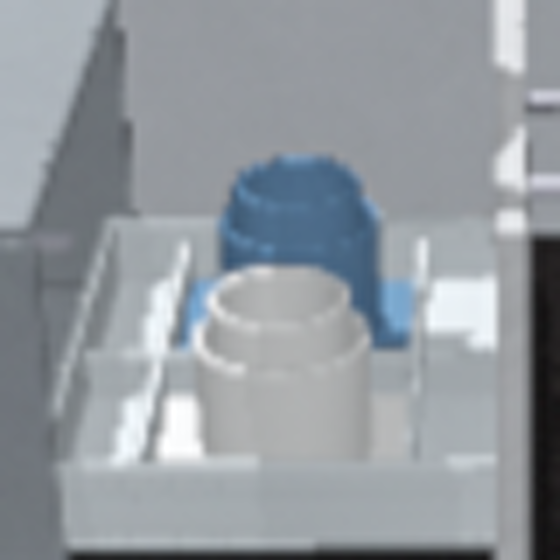

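View pics/w40.png

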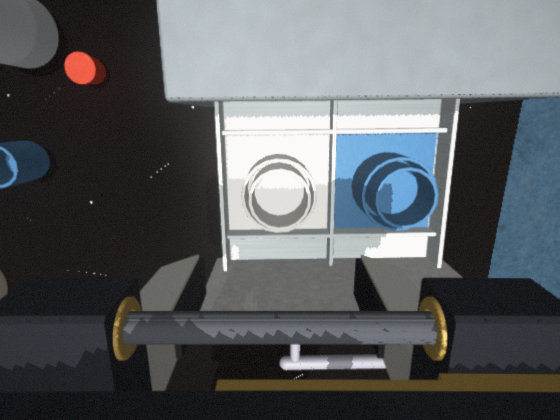

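Run:
```python
from h import *
c=cam('wrist')
overlay(c,[(.6437,.1393,.085,.027,(0,255,255)),(.6437,.1393,.085,.024,(0,0,255)),(.6424,.139,.069,.034,(0,255,0))],(340,140,450,240),'w41',7)
```

```text
(no output)
```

View pics/w41.png

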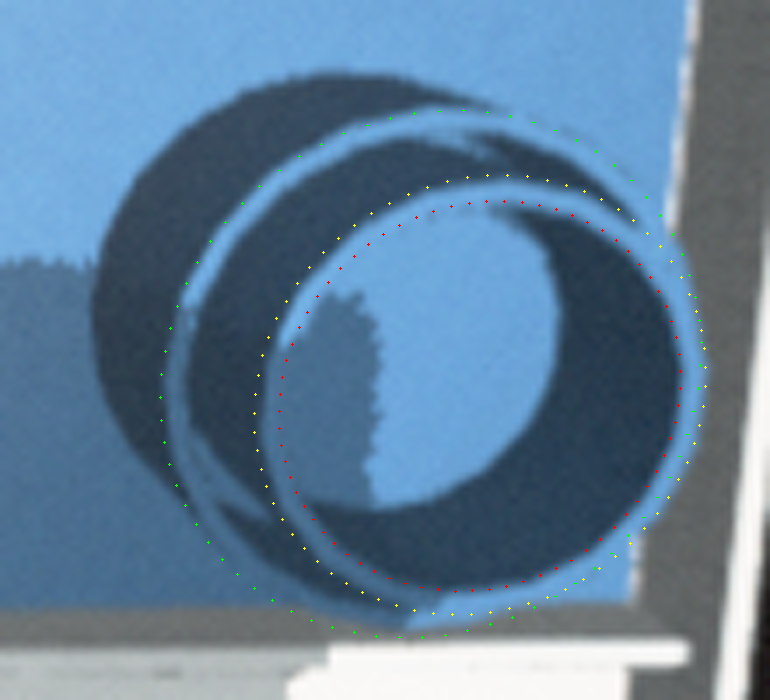

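Run:
```python
from h import *
plan((.42,.428,.18),-58)
```

```text
shift [ 0.0315  0.0335 -0.2535] twist -0.22 cur heading -58.2
```

send_rows:
  motion:
    - [[0.004,0,-0.03,0],[0.01,0,-0.075,0],[0.015,0,-0.12,0],[0.02,0.01,-0.165,0],[0.028,0.02,-0.21,0],[0.0315,0.0335,-0.2535,0],[0.0315,0.0335,-0.2535,0],[0.0315,0.0335,-0.2535,0]]
  gripper: 0.85

```text
time: 43.9
tool_pos: [0.419, 0.4283, 0.1787]
tool_rot: [-1.558, 0.036, -2.584]
contact_force: [0.8, 1.1, -0.0]
opening: 0.0778
```

Run:
```python
from h import *
s=st(); c=cam('wrist','w42');p=rim(c,(.4704,.46),'b',.04); plan((*p,.09),-58)
overlay(c,[(*p,.055,.02,(0,0,255))],(180,40,420,240),'w42o',3)
```

```text
t 43.9 pos [0.419  0.4283 0.1787] rot [-1.558  0.036 -2.584] F [ 0.8  1.1 -0. ] open 0.0778 q [ 0.68  0.49  1.41 -0.02  1.21  1.7 ]
b 0.04 centre [0.4727 0.4598] n 145 cover 1.0 rms 0.00049
shift [-0.0583  0.0916 -0.0007] twist -0.18 cur heading -58.2
```

View pics/w42o.png

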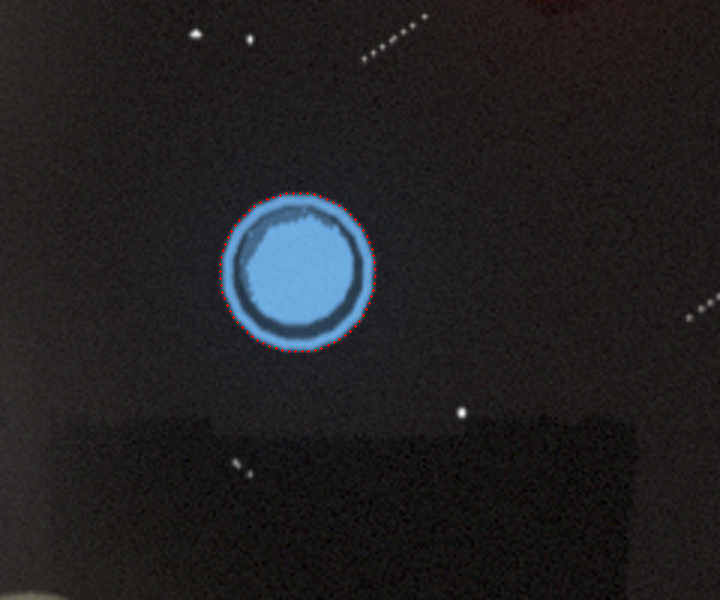

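send_rows:
  motion:
    - [[-0.03,0,0,0],[-0.058,0.03,0,0],[-0.058,0.06,0,0],[-0.058,0.085,0,0],[-0.058,0.0915,0,0],[-0.058,0.0915,0,0],[-0.058,0.0915,0,0]]

```text
time: 44.65
tool_pos: [0.4741, 0.4591, 0.0918]
tool_rot: [-1.558, 0.04, -2.587]
contact_force: [-1.2, 1.1, 0.6]
opening: 0.0782
```

Run:
```python
from h import *
st();plan((.4724,.4597,.0385),-58)
```

```text
t 44.65 pos [0.4741 0.4591 0.0918] rot [-1.558  0.04  -2.587] F [-1.2  1.1  0.6] open 0.0782 q [ 0.66  0.68  1.32 -0.02  1.1   1.69]
shift [ 0.0032  0.0531 -0.0021] twist -0.24 cur heading -58.2
```

send_rows:
  motion:
    - [[0.001,0.015,-0.001,0],[0.0015,0.03,-0.002,0],[0.0025,0.044,-0.002,0],[0.003,0.053,-0.002,0],[0.003,0.053,-0.002,0],[0.003,0.053,-0.002,0]]

```text
time: 45.25
tool_pos: [0.4726, 0.4598, 0.0384]
tool_rot: [-1.558, 0.04, -2.587]
contact_force: [0.6, 0.8, -0.4]
opening: 0.0781
```

send_rows:
  motion:
    - [[0,0,0,0],[0,0,0,0],[0,0,0,0],[0,0,0,0],[0,0,0,0],[0,0,0,0],[0,0,0,0],[0,0,0,0]]
  gripper: 0
  grip_force: 30

```text
time: 46.05
tool_pos: [0.4727, 0.4599, 0.0385]
tool_rot: [-1.558, 0.04, -2.587]
contact_force: [-0.8, 0.4, 0.9]
opening: 0.0395
```

Run:
```python
from h import *
s=st();c=cam('wrist','w43');p=np.array(s['tool_pos']);plan((p[0],p[1],.22),-58)
```

```text
t 46.05 pos [0.4727 0.4599 0.0385] rot [-1.558  0.04  -2.587] F [-0.8  0.4  0.9] open 0.0395 q [ 0.66  0.74  1.37 -0.02  0.99  1.69]
shift [-0.0073 -0.1813  0.0022] twist -0.23 cur heading -58.2
```

View pics/w43.png

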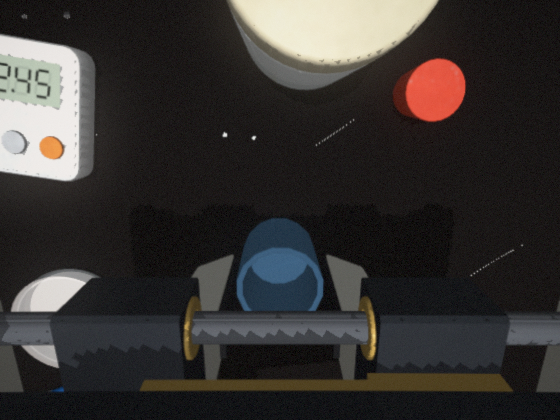

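send_rows:
  motion:
    - [[0,-0.01,0,0],[-0.001,-0.03,0,0],[-0.003,-0.07,0.001,0],[-0.005,-0.11,0.001,0],[-0.007,-0.15,0.002,0],[-0.008,-0.181,0.002,0],[-0.008,-0.181,0.002,0],[-0.008,-0.181,0.002,0]]

```text
time: 46.9
tool_pos: [0.4731, 0.4605, 0.2205]
tool_rot: [-1.559, 0.041, -2.587]
contact_force: [0.5, 1.5, -0.2]
opening: 0.0396
```

Run:
```python
from h import *
s=st();plan((.6436,.139,.22),-58);cam('wrist','w44')
```

```text
t 46.9 pos [0.4731 0.4605 0.2205] rot [-1.559  0.041 -2.587] F [ 0.5  1.5 -0.2] open 0.0396 q [ 0.66  0.58  1.15 -0.02  1.38  1.68]
shift [0.0245 0.0039 0.363 ] twist -0.23 cur heading -58.2
```

View pics/w44.png

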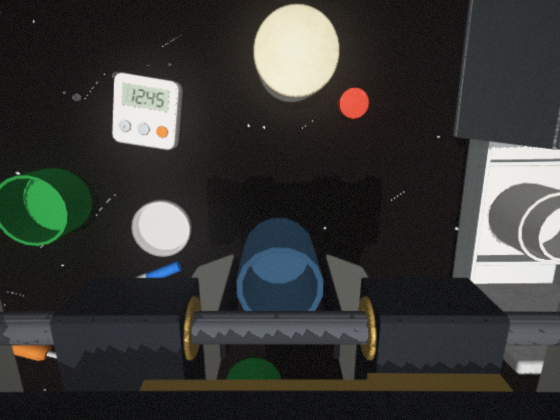

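send_rows:
  motion:
    - [[0.002,0,0.03,0],[0.005,0.001,0.075,0],[0.008,0.001,0.12,0],[0.011,0.002,0.165,0],[0.014,0.002,0.21,0],[0.018,0.003,0.26,0],[0.021,0.003,0.31,0],[0.024,0.004,0.345,0]]

```text
time: 47.75
tool_pos: [0.6344, 0.1509, 0.2162]
tool_rot: [-1.559, 0.035, -2.589]
contact_force: [0.5, 0.9, -1.2]
opening: 0.0394
```

Run:
```python
from h import *
s=st();plan((.6436,.139,.137),-58)
```

```text
t 47.75 pos [0.6344 0.1509 0.2162] rot [-1.559  0.035 -2.589] F [ 0.5  0.9 -1.2] open 0.0394 q [0.11 0.56 1.18 0.   1.36 1.13]
shift [0.0012 0.0794 0.014 ] twist -0.34 cur heading -58.3
```

send_rows:
  motion:
    - [[0,0,0.014,0],[0.0,0.02,0.014,0],[0.0005,0.045,0.014,0],[0.001,0.068,0.014,0],[0.001,0.08,0.014,0],[0.001,0.083,0.014,0],[0.001,0.083,0.014,0],[0.001,0.083,0.014,0]]

```text
time: 48.55
tool_pos: [0.6445, 0.1395, 0.1346]
tool_rot: [-1.558, 0.037, -2.588]
contact_force: [0.2, 0.1, -0.1]
opening: 0.0392
```

Run:
```python
from h import *
s=st();c=cam('wrist','w46');plan((.6436,.139,.102),-58)
z=s['tool_pos'][2]-.0385; x,y=s['tool_pos'][:2]
overlay(c,[(.6433,.1388,.085,.027,(0,0,255)),(x,y,z,.0185,(0,255,0)),(.6433,.1388,.085,.024,(0,255,255))],(160,120,400,360),'w46o',2.4)
```

```text
t 48.55 pos [0.6445 0.1395 0.1346] rot [-1.558  0.037 -2.588] F [ 0.2  0.1 -0.1] open 0.0392 q [0.09 0.64 1.28 0.01 1.19 1.11]
shift [ 0.0022  0.0327 -0.0006] twist -0.32 cur heading -58.3
```

View pics/w46o.png

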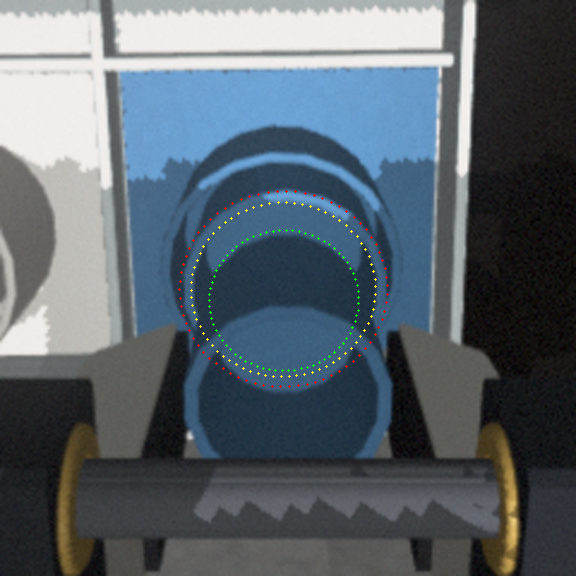

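send_rows:
  motion:
    - [[0.0004,0.008,-0.0005,0],[0.0008,0.016,-0.0005,0],[0.0012,0.024,-0.0005,0],[0.0016,0.031,-0.0005,0],[0.0016,0.033,-0.0005,0],[0.0016,0.033,-0.0005,0]]

```text
time: 49.2
tool_pos: [0.6439, 0.1392, 0.101]
tool_rot: [-1.559, 0.036, -2.588]
contact_force: [-0.3, 0.4, -1.3]
opening: 0.0391
```

Run:
```python
from h import *
s=st();plan((.644,.1392,.0855),-58)
f=cv2.cvtColor(cam('scene')['frame'],cv2.COLOR_RGB2BGR)
cv2.imwrite('pics/s47.png',cv2.resize(f[130:210,220:300],None,fx=7,fy=7,interpolation=2))
```

```text
t 49.2 pos [0.6439 0.1392 0.101 ] rot [-1.559  0.036 -2.588] F [-0.3  0.4 -1.3] open 0.0391 q [0.09 0.67 1.32 0.01 1.12 1.11]
shift [ 0.0005  0.0155 -0.0002] twist -0.33 cur heading -58.3
```

View pics/s47.png

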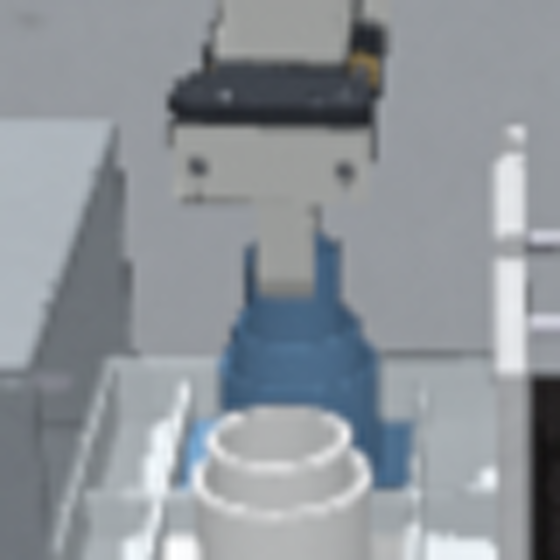

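Inside. Lower the last bit, release and rise.

send_rows:
  motion:
    - [[0.0002,0.005,0,0],[0.0005,0.01,0,0],[0.0005,0.014,0,0],[0.0005,0.0155,0,0],[0.0005,0.0155,0,0]]

```text
time: 49.75
tool_pos: [0.6442, 0.1391, 0.0856]
tool_rot: [-1.559, 0.036, -2.588]
contact_force: [0.2, 0.4, -0.6]
opening: 0.0392
```

send_rows:
  motion:
    - [[0,0,0,0],[0,0,0,0],[0,0,0,0],[0,0,0,0],[0,-0.005,0,0],[0,-0.02,0,0],[0,-0.04,0,0],[0,-0.06,0,0]]
  gripper: 0.62

```text
time: 50.55
tool_pos: [0.6421, 0.1386, 0.1476]
tool_rot: [-1.558, 0.037, -2.588]
contact_force: [0.6, -0.1, 0.1]
opening: 0.0571
```

send_rows:
  motion:
    - [[0,-0.03,0,0],[0,-0.06,0,0],[0,-0.08,0,0],[0,-0.09,0,0],[0,-0.09,0,0]]

```text
time: 51.05
tool_pos: [0.6393, 0.1379, 0.2399]
tool_rot: [-1.556, 0.041, -2.588]
contact_force: [0.8, -0.4, 0.2]
opening: 0.0569
```

Run:
```python
from h import *
s=st();c=cam('wrist','w48')
f=cv2.cvtColor(cam('scene')['frame'],cv2.COLOR_RGB2BGR)
a=cv2.resize(f[140:220,220:300],None,fx=5,fy=5,interpolation=2);g=cv2.cvtColor(c['frame'],cv2.COLOR_RGB2BGR)
b=cv2.resize(g[100:300,90:350],(520,400),interpolation=2)[:,:390];cv2.imwrite('pics/s48.png',np.hstack([a,b]));cam('top','t48')
```

```text
t 51.05 pos [0.6393 0.1379 0.2399] rot [-1.556  0.041 -2.588] F [ 0.8 -0.4  0.2] open 0.0569 q [0.09 0.55 1.14 0.01 1.41 1.11]
```

View pics/s48.png

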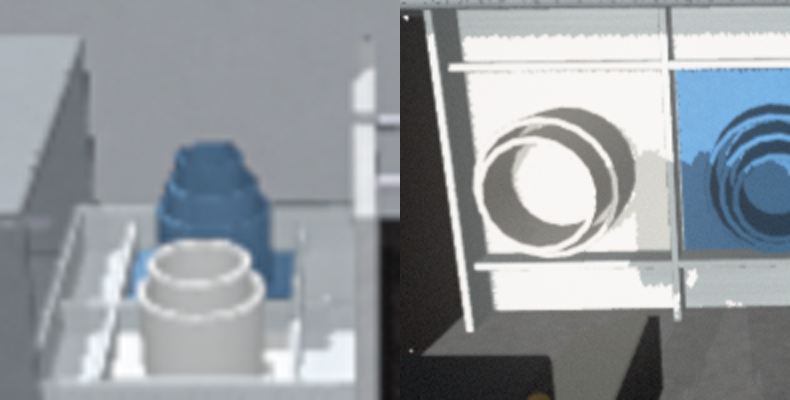

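View pics/t48.png

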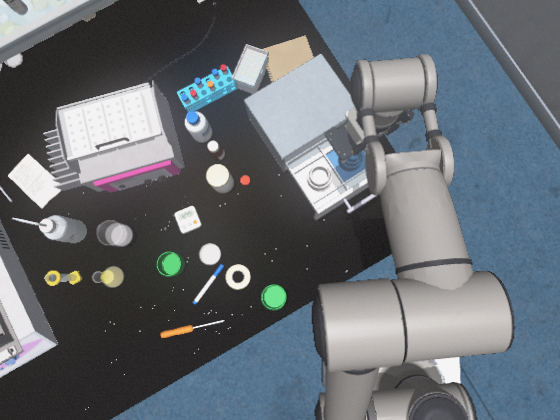

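Both stacks are nested and level, and nothing else has moved on the bench. Now the handle: turn to grip it and push the drawer shut.

Run:
```python
from h import *
plan((.503,.111,.22),32.1)
```

```text
shift [ 0.1295  0.0111 -0.0484] twist -90.43 cur heading -58.3
```

send_rows:
  motion:
    - [[0.04,0,-0.015,-8],[0.08,0,-0.03,-16],[0.12,0.005,-0.045,-25],[0.1295,0.011,-0.048,-34],[0.1295,0.011,-0.048,-42],[0.1295,0.011,-0.048,-50],[0.1295,0.011,-0.048,-58],[0.1295,0.011,-0.048,-66]]
  gripper: 0.25

```text
time: 52.0
tool_pos: [0.5025, 0.1106, 0.2188]
tool_rot: [-1.537, 0.004, -1.431]
contact_force: [-0.1, 0.3, -0.1]
opening: 0.0227
```

send_rows:
  motion:
    - [[0,0,0,-8],[0,0,0,-16],[0,0,0,-24],[0,0,0,-24],[0,0,0,-24]]

```text
time: 52.5
tool_pos: [0.5021, 0.1106, 0.2179]
tool_rot: [-1.54, -0.01, -1.016]
contact_force: [-0.6, -0.1, 0.0]
opening: 0.0226
```

Run:
```python
from h import *
st();c=cam('wrist','w50');plan((.5035,.111,.15),32.1)
t=np.radians(32.1);X=np.array([np.cos(t),np.sin(t),0]);Y=np.array([-np.sin(t),np.cos(t),0])
for k in (X*.4843+Y*-.172,): print(k,proj(c,[k+[0,0,.125]]))
```

```text
t 52.5 pos [0.5021 0.1106 0.2179] rot [-1.54  -0.01  -1.016] F [-0.6 -0.1  0. ] open 0.0226 q [ 0.06  0.31  1.59  0.01  1.22 -0.49]
shift [-0.0003  0.0682 -0.0008] twist -0.27 cur heading 31.8
[0.5016617  0.11165136 0.        ] [[274.40107833 210.29758492]]
```

View pics/w50.png

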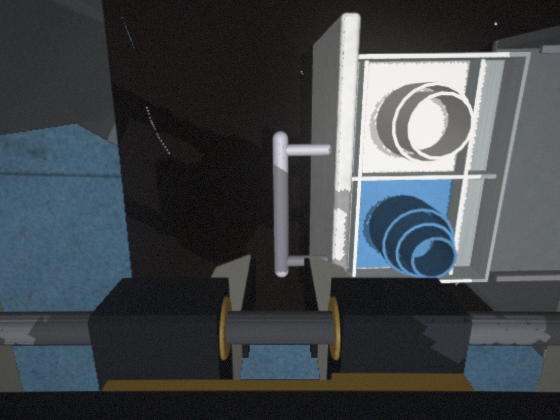

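send_rows:
  motion:
    - [[0,0.02,0.003,0],[0,0.045,0.004,0],[0,0.06,0.004,0],[0,0.068,0.004,0],[0,0.068,0.004,0]]

```text
time: 53.05
tool_pos: [0.5072, 0.1132, 0.1493]
tool_rot: [-1.541, -0.009, -1.017]
contact_force: [-0.1, -0.7, 0.4]
opening: 0.0227
```

Run:
```python
from h import *
t=np.radians(32.1);X=np.array([np.cos(t),np.sin(t),0])
s=st();print(np.array(s['tool_pos'])@X);c=cam('wrist','w51');plan((.5062,.1133,.1105),32.1)
```

```text
t 53.05 pos [0.5072 0.1132 0.1493] rot [-1.541 -0.009 -1.017] F [-0.1 -0.7  0.4] open 0.0227 q [ 0.07  0.39  1.67  0.01  1.05 -0.49]
0.4897981705867916
shift [-0.0012  0.0397 -0.0025] twist -0.33 cur heading 31.8
```

View pics/w51.png

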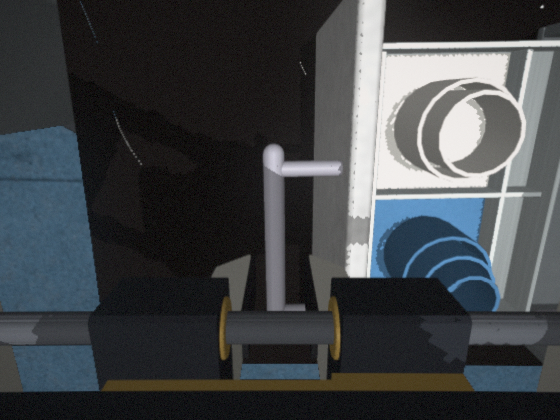

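send_rows:
  motion:
    - [[0,0.012,-0.003,0],[0,0.025,-0.003,0],[0,0.036,-0.003,0],[0,0.039,-0.003,0],[0,0.039,-0.003,0]]

```text
time: 53.6
tool_pos: [0.5065, 0.112, 0.1113]
tool_rot: [-1.54, -0.009, -1.017]
contact_force: [-0.8, -0.6, 0.6]
opening: 0.0227
```

send_rows:
  motion:
    - [[0,0,0,0],[0,0,0,0],[0,0,0,0],[0,0,0,0],[0,0,0,0]]
  gripper: 0
  grip_force: 25

```text
time: 54.1
tool_pos: [0.5069, 0.112, 0.1118]
tool_rot: [-1.539, -0.01, -1.017]
contact_force: [-1.1, -0.8, 4.1]
opening: 0.0101
```

Run:
```python
from h import *
t=np.radians(32.1);X=np.array([np.cos(t),np.sin(t),0])
s=st();p=np.array(s['tool_pos']);x=p@X;print(x);plan(p+X*(.645-x),32.1)
```

```text
t 54.1 pos [0.5069 0.112  0.1118] rot [-1.539 -0.01  -1.017] F [-1.1 -0.8  4.1] open 0.0101 q [ 0.07  0.43  1.72  0.01  0.95 -0.49]
0.48890670628181193
shift [-0.001  0.005  0.156] twist -0.34 cur heading 31.8
```

send_rows:
  motion:
    - [[0,0,0.004,0],[0,0.0005,0.012,0],[0,0.001,0.024,0],[0,0.0015,0.038,0],[0,0.002,0.053,0],[0,0.002,0.068,0],[0,0.0025,0.082,0],[0,0.003,0.094,0]]

```text
time: 54.9
tool_pos: [0.5874, 0.1631, 0.1118]
tool_rot: [-1.539, -0.009, -1.017]
contact_force: [-3.4, 1.5, 5.0]
opening: 0.0099
```

Run:
```python
from h import *
t=np.radians(32.1);X=np.array([np.cos(t),np.sin(t),0])
s=st();p=np.array(s['tool_pos']);x=p@X;print(x);plan((*(p+X*(.647-x))[:2],.1115),32.1);cam('wrist','w53')
```

```text
t 54.9 pos [0.5874 0.1631 0.1118] rot [-1.539 -0.009 -1.017] F [-3.4  1.5  5. ] open 0.0099 q [ 0.14  0.58  1.46  0.01  1.07 -0.41]
0.584263101826836
shift [-0.0004  0.0024  0.0627] twist -0.33 cur heading 31.8
```

View pics/w53.png

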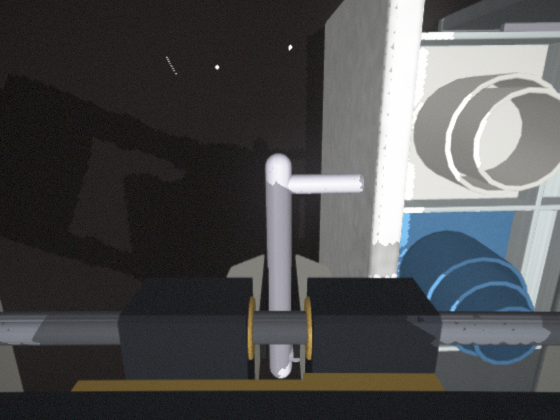

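send_rows:
  motion:
    - [[0,0.0005,0.01,0],[0,0.001,0.022,0],[0,0.0015,0.034,0],[0,0.002,0.045,0],[0,0.002,0.053,0],[0,0.002,0.058,0],[0,0.002,0.061,0],[0,0.002,0.061,0]]

```text
time: 55.75
tool_pos: [0.6412, 0.1972, 0.1119]
tool_rot: [-1.535, -0.008, -1.016]
contact_force: [-1.4, 3.3, 2.3]
opening: 0.01
```

send_rows:
  motion:
    - [[0,0,0.001,0],[0,0,0.002,0],[0,0,0.003,0],[0,0,0.003,0]]

```text
time: 56.15
tool_pos: [0.6429, 0.1983, 0.1118]
tool_rot: [-1.537, -0.008, -1.016]
contact_force: [-5.2, 0.9, 5.0]
opening: 0.0101
```

Run:
```python
from h import *
t=np.radians(32.1);X=np.array([np.cos(t),np.sin(t),0])
s=st();p=np.array(s['tool_pos']);print(p@X,'Fx',np.array(s['contact_force'])@X)
```

```text
t 56.15 pos [0.6429 0.1983 0.1118] rot [-1.537 -0.008 -1.016] F [-5.2  0.9  5. ] open 0.0101 q [ 0.18  0.68  1.26  0.01  1.17 -0.37]
0.6499633531534592 Fx -3.900595807170825
```

send_rows:
  motion:
    - [[0,0,0.001,0],[0,0,0.002,0],[0,0,0.003,0],[0,0,0.003,0]]

```text
time: 56.55
tool_pos: [0.6429, 0.1983, 0.1118]
tool_rot: [-1.544, -0.007, -1.016]
contact_force: [-12.1, -3.7, 9.6]
opening: 0.0098
```

Run:
```python
from h import *
t=np.radians(32.1);X=np.array([np.cos(t),np.sin(t),0])
s=st();p=np.array(s['tool_pos']);print(p@X,'Fx',np.array(s['contact_force'])@X)
c=cam('wrist','w54')
```

```text
t 56.55 pos [0.6429 0.1983 0.1118] rot [-1.544 -0.007 -1.016] F [-12.1  -3.7   9.6] open 0.0098 q [ 0.18  0.69  1.25  0.    1.18 -0.37]
0.6499330661320406 Fx -12.280127219057293
```

View pics/w54.png

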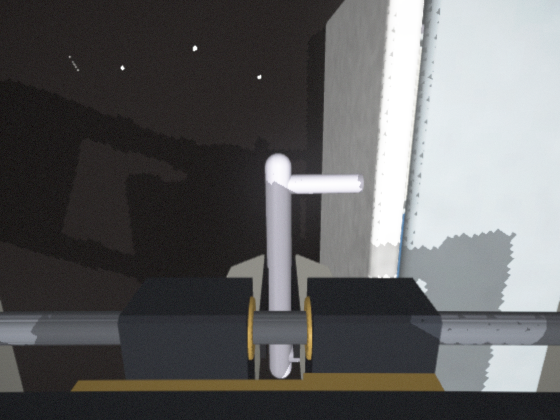

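The drawer is at the shut stop: its position no longer changes while the force rises to 12 N. Release and rise.

send_rows:
  motion:
    - [[0,0,0,0],[0,0,0,0],[0,0,0,0],[0,0,0,0],[0,-0.01,0,0],[0,-0.04,0,0],[0,-0.08,0,0],[0,-0.12,0,0]]
  gripper: 0.25

```text
time: 57.4
tool_pos: [0.6395, 0.1972, 0.2336]
tool_rot: [-1.544, -0.007, -1.017]
contact_force: [0.5, 0.2, -0.5]
opening: 0.0233
```

Run:
```python
from h import *
st();plan((.53,.10,.34),32)
```

```text
t 57.4 pos [0.6395 0.1972 0.2336] rot [-1.544 -0.007 -1.017] F [ 0.5  0.2 -0.5] open 0.0233 q [ 0.18  0.59  1.08  0.    1.44 -0.37]
shift [ 0.0257 -0.1101 -0.1414] twist -0.23 cur heading 31.8
```

send_rows:
  motion:
    - [[0.005,-0.03,-0.02,0],[0.01,-0.06,-0.05,0],[0.02,-0.09,-0.09,0],[0.025,-0.11,-0.125,0],[0.025,-0.11,-0.14,0],[0.025,-0.11,-0.14,0],[0.025,-0.11,-0.14,0]]

```text
time: 58.1
tool_pos: [0.531, 0.1015, 0.3405]
tool_rot: [-1.543, -0.007, -1.017]
contact_force: [0.3, -0.8, -0.9]
opening: 0.0231
```

Run:
```python
from h import *
st();c=cam('wrist','w56');g=cv2.cvtColor(c['frame'],cv2.COLOR_RGB2GRAY)
cam('scene','s56')
f=cv2.cvtColor(c['frame'],cv2.COLOR_RGB2BGR);cv2.imwrite('pics/w56c.png',cv2.resize(f[0:280,340:560],None,fx=2.1,fy=2.1,interpolation=2))
```

```text
t 58.1 pos [0.531  0.1015 0.3405] rot [-1.543 -0.007 -1.017] F [ 0.3 -0.8 -0.9] open 0.0231 q [ 0.04  0.29  1.27  0.01  1.55 -0.51]
```

View pics/w56c.png

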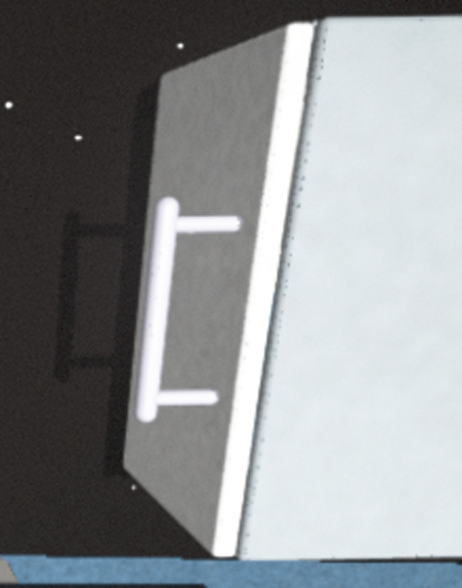

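View pics/s56.png

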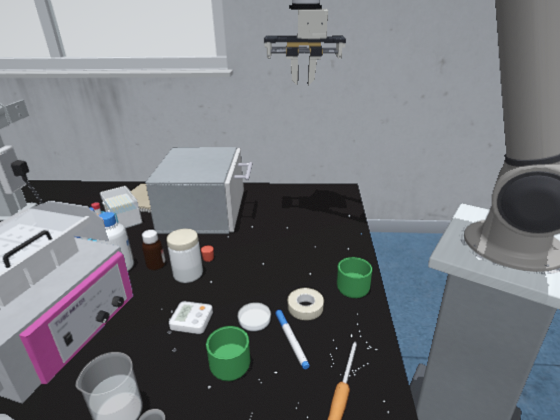

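The drawer front is flush with the unit, the bench is clear of cups, and the bystanders are in place. The robot is clear, so I'm handing in.

```bash
python3 -c "
from h import *
print(hand_in());st()"
```

```text
the job is handed in; nothing more can be done
None
the job is handed in; nothing more can be done
```

The cups are away, the drawer is shut, and the job is handed in at about 58 s of robot time; no verdict came back. I pulled the drawer to its stop. White large and medium went into the white-lined bay, blue large, medium and small into the blue-lined one. No small white cup was on the bench.

**Last checks that passed:**
- Before closing, both stacks stood level, with each inner cup showing its step above the rim round it.
- Push force on the shut drawer rose to 12 N without further movement, after about 166 mm of travel. The front then looked flush with the unit.
- No cups were left on the bench, and the green cups, jar, stopper and other items were in place.

**What disagreed or went less than perfectly:**
- **Fingertips:** they sat about 5–10 mm behind the reported TCP, not the stated 25 mm ahead. My first handle grip closed above the bar because of this. I then set the height with a bench touch, which reached 38 N for a moment.
- **Drawer while loading:** letting go of the handle pushed the drawer back about 4 mm, so it stood at roughly 160 mm of the 165 mm while I loaded it.
- **Tool tilt:** the tool drifted about 2.5° from vertical during the run. The cups still went in upright, with no contact force seen when nesting.
- **Closing:** I did not look inside again after shutting the drawer. I moved it slowly, and the cups still looked upright 95 mm into the push.

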